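# Stack filter frames with separators under a press weight

### The job

Swing the fold-down hook on the backboard fully open and hang the press weight from the rack on it by its bar, then stack every steel filter frame that lies on the bench onto the one in the rack, flat between the posts, with exactly one white separator sheet under each frame you add and none on top. With all of them stacked, take the weight off the hook, stand it upright and square on the top frame, and fold the empty hook flat up against the board again. Spare sheets stay out of the rack; do not knock over the ceramic socket.

Things in the scene. Friction and masses are not known exactly. Their poses are not given: they have to be found in the camera images.
- board: upright plywood backboard (120 mm wide, 18 mm thick, top at z = 215 mm) screwed to the bench, fixed; carries the fold-down hook on its front, the face towards its own -x. Origin on the bench straight under the hook's hinge axis, which runs along the board's y; the board's front face is 8 mm behind the hinge (+x)
- hook (a joint): hinge of the steel fold-down hook, rad: 0 = folded flat, its arm standing straight up along the board; 1.571 = fully unfolded, its arm level and pointing along the board's -x (end stop, takes the load). Stiff enough (0.1 N m) to stay wherever it is left. The arm is a bar 14 mm wide (along the board's y), 8 mm thick, 100 mm long from the hinge
- hook_hinge (a point): point on the hook's hinge axis, in the middle of the arm, 150 mm above the bench; axes as the board's
- hook_tip (a point): grip point in the middle of the hook's bent end, moves with it: 96 mm along the arm from the hinge and 7 mm to the side the bend points to (up when unfolded; over the board's top edge when folded). A block 14 mm wide along the board's y, 8 mm thick along the arm, rising 14 mm above the unfolded arm's upper face; its sides can be pinched from above at any angle
- hook_seat (a point): point on the face of the hook's arm that is uppermost when unfolded, 62 mm from the hinge: where a bar hung on the hook should rest; moves with the hook
- rack: fixed dark steel stacking rack: floor plate 130 x 86 mm, upper face 8 mm above the bench, four L-shaped corner posts up to z = 74 mm. They leave room for 100 x 67 mm (x, y) inside; the middle 70 mm of each long side (+y and -y) is open for fingers. Origin on the bench under its centre, x along its long side
- frame0: the steel filter frame that already lies on the rack's floor; same as frame1. Stays there
- weight: dark steel press weight, about 0.5 kg: base 80 x 58 x 16 mm (x, y, z); over its middle a bail, open along its x: uprights at y = +-25 mm, free width 42 mm, free height 60 mm above the base; round cross bar (10 mm) along y, axis 81 mm above the underside; grip lug on top. Origin: centre of its underside. Starts in the rack on frame0
- weight_lug (a point): grip point in the lug on top of the weight, 110 mm above its underside; the lug is a block 20 x 16 mm (x, y), from 86 to 118 mm above the underside. With the tool straight down at this point the fingertips just clear the bar
- weight_bar (a point): lowest point, in the middle, of the weight's cross bar, 76 mm above the weight's underside; this rests on the hook's arm when hung
- socket: small white ceramic lamp socket standing on the bench, 40 mm across, 40 mm high, a bystander; origin at the centre of its underside
- frame1: a flat steel filter frame with an amber glass pane, 92 x 60 x 10 mm (x, y, z), solid all over for the gripper; about 0.12 kg; origin at the centre of its underside, x along its long side. Lies flat on the bench at the start; None when absent or held
- frame2: a flat steel filter frame with an amber glass pane, 92 x 60 x 10 mm (x, y, z), solid all over for the gripper; about 0.12 kg; origin at the centre of its underside, x along its long side. Lies flat on the bench at the start; None when absent or held
- frame3: a flat steel filter frame with an amber glass pane, 92 x 60 x 10 mm (x, y, z), solid all over for the gripper; about 0.12 kg; origin at the centre of its underside, x along its long side. Lies flat on the bench at the start; None when absent or held
- sheet1: a plain white fibreboard separator sheet without a window, 92 x 60 x 6 mm (x, y, z); about 30 g; origin at the centre of its underside, x along its long side. Lies flat on the bench at the start
- sheet2: a plain white fibreboard separator sheet without a window, 92 x 60 x 6 mm (x, y, z); about 30 g; origin at the centre of its underside, x along its long side. Lies flat on the bench at the start
- sheet3: a plain white fibreboard separator sheet without a window, 92 x 60 x 6 mm (x, y, z); about 30 g; origin at the centre of its underside, x along its long side. Lies flat on the bench at the start
Things that resemble listed ones, but are neither listed nor needed, are in the scene too. Leave any orange or turquoise look-alike of the rack alone.

How it is judged:
By the outcome, as a careful person would: the job done as asked, in the order asked, and still so for the second after the job is handed in, with the robot touching nothing.
Of frame1, frame2, frame3 only 2 to 3 are there at a start; the rules pass over those that are not, and their reading is None.
At some moment in a run one of frame1, frame2, frame3, sheet1, sheet2, sheet3 may be knocked a few centimetres aside while the robot is not near it.
It also fails if it takes over 210 s, if anything falls off the work surface, if the arm or the gripper's body presses on something with over 40 N, if the wrist force passes 120 N, or if a joint passes its speed limit or range.

### The arm

A 6-joint arm with a two-finger parallel gripper is mounted at the origin on the work surface. World frame = base frame: x ahead of the robot, y to its left, z up, the work surface at z = 0. Lengths are in m, angles in rad, forces in N, time in s.
With the tool pointing down it reaches from about 0.225 to 0.875 m from the base axis. Payload 3.4 kg.
Tool frame: the origin (TCP) lies between the finger pads; the fingertips stand 11 mm ahead of it and the grasp point (between the pads) lies 8 mm behind it; z points along the fingers, y is the line along which they close (so a half turn about z gives the same grasp; the last joint's range is limited). The gripper opens to 85 mm and grips with 20 to 120 N. Pads are 22 mm wide; open, the fingers measure 114 mm over their backs; the gripper's body (76 mm by 85 mm) begins 54 mm behind the grasp point. The pads swing forward as they close: fully open they stand 13 mm farther back than shut.
Start: joints at [1.01, 0.276, 1.505, -0, 1.361, -0.121], TCP at [0.245, 0.52, 0.242] pointing down, gripper open.
Joint ranges: [-2.89, 2.89], [-0.75, 2.08], [0.22, 2.7], [-1.18, 4.32], [0.11, 2.71], [-2.7, 2.7]. Speed limits (rad/s): [2.57, 2.57, 3.14, 3.14, 3.14, 3.14].

### API

Orientations are given as a unit quaternion [w, x, y, z].
In Python, from rig import manip, imaging gives the robot as it stands. The module is installed in compiled form; this text tells all that it offers.
- The arm moves only by the tool jog_arm, never from a script. Its argument "deltas" is one flat list of numbers, 7 for each row, row after row: the turn, a rotation vector about the world's x, y, z in degrees, then the shift along the world's x, y, z in mm, then the opening, from 0 (shut) to 1 (fully open). In form: [ax, ay, az, tx, ty, tz, gripper, ax, ay, az, tx, ty, tz, gripper, ...]. A call has 1 to 20 rows; each row is the pose to reach, as a shift and turn from the pose commanded when the call began; what a row does not reach only later rows make up. A row lasts 1/10 s, in which the tool goes at most 50 mm and 8.59 degrees, less where a joint would pass 70% of its speed; a pose out of reach is approached as far as the arm can. A call with a gripper value outside its range is refused whole. The fingers move at their own pace and stop on an object; "grip_force" is the grip in N (left out, the last holds). Time passes only in rows, so rows that repeat a pose let the fingers close. It gives the time, the measured TCP pose, the force, the opening and the grip force at its end, in the units of the state.
- manip.get_state(): the state, without advancing time (a new reading comes with each control period).
- imaging.get_image(name): name is "scene" or "top" or "wrist"; returns the picture (384x512x3 uint8, blue, green, red); there is no depth.
- imaging.calibration(name): a dict with "mtx" (3x3 intrinsics, pixels), "dist" ([k1, k2, p1, p2, k3] as OpenCV has them; the pictures are not rectified), "cam_to_world" (4x4, takes a point from camera to world coordinates). Camera axes: x right, y down, z forward; pixel columns grow to the right and rows downward; lengths in m; the calibration is good to about 2 mm. A picture is of the moment at which its call begins: read the wrist's pose just before it. calibration takes no time and is no camera call; for the wrist camera it gives the pose at the moment of the call.
- manip.sign_off(): hands the job in; it is judged then, once.
The state is a dict: "clock": time; "qpos": joint angles; "qd": joint speeds; "effort": joint torques, N m; "position": TCP position; "ee_rot": TCP orientation; "contact_force": force on the tool from outside, world axes, zero at the start; "moment": the same for the moment, N m; "width": finger opening in m; "gripper_force": force on a finger pad.
Only numpy, scipy, OpenCV 4.12 (cv2) and the standard library are available. Lean on these libraries where they do the work, as an engineer would, in place of code of your own. Each camera call takes 0.05 s, during which the arm holds its last target. There are 200 camera calls.

## Working session

There is one attempt and no reset: what is moved stays moved. The work goes in short steps, Python scripts to look and compute and a tool call to move; the robot and the scene stay as the last step left them, time stands still between calls to the robot, and variables do not carry over. Pictures are saved under pics/ and viewed, at most 14 in all, crops included, and the job is handed in when it is done.

Besides the shell and the picture viewer there is one more tool, called after "Emit:" by a JSON object that holds its "op" and its "data". jog_arm: Moves the arm, as the interface text tells. Its arguments: {"type":"object","properties":{"deltas":{"type":"array"},"grip_force":{"type":"number"}},"required":["deltas"]}

```bash
mkdir -p pics
python3 - <<'E'
from rig import manip, imaging
import cv2, numpy as np
print(manip.get_state())
for n in("scene","top"):
    im=imaging.get_image(n); cv2.imwrite(f"pics/{n}0.png",im)
    c=imaging.calibration(n); print(n,np.round(c["mtx"],1).tolist(),c["dist"],np.round(c["cam_to_world"],3).tolist())
    cv2.imwrite(f"pics/{n}0b.png",cv2.resize(im,(800,600),interpolation=cv2.INTER_CUBIC))
E
```

```text
{'clock': 0.0, 'qpos': array([ 1.00997780e+00,  2.76571141e-01,  1.50614310e+00, -3.00614719e-05,
        1.36069052e+00, -1.21008747e-01]), 'qd': array([ 3.45141712e-04,  8.53924523e-04,  7.52678881e-04, -1.26875946e-03,
        2.16249083e-05, -1.03341237e-03]), 'effort': array([-2.11427810e-03, -4.16764212e+01, -2.45805341e+01, -6.07610968e-05,
        1.11930905e-02, -2.03938242e-05]), 'position': array([0.24455971, 0.51983139, 0.24144932]), 'ee_rot': array([-2.89085099e-04,  2.18133644e-01,  9.75918486e-01, -8.58821436e-04]), 'contact_force': array([ 0.64749317, -0.02887291, -0.09828288]), 'moment': array([ 0.03293263, -0.01438331, -0.01545148]), 'gripper_force': 0.0, 'width': 0.08529995883860529}
scene [[380.4, 0.0, 259.1], [0.0, 380.4, 195.8], [0.0, 0.0, 1.0]] [-0.01201703  0.          0.          0.          0.        ] [[-0.849, 0.368, -0.379, 0.823], [0.528, 0.571, -0.629, 0.698], [-0.015, -0.734, -0.679, 0.876], [0.0, 0.0, 0.0, 1.0]]
top [[404.2, 0.0, 259.9], [0.0, 404.2, 193.8], [0.0, 0.0, 1.0]] [0.04525151 0.         0.         0.         0.        ] [[-0.024, -0.993, 0.117, 0.294], [-0.999, 0.027, 0.02, -0.004], [-0.023, -0.116, -0.993, 1.232], [0.0, 0.0, 0.0, 1.0]]
```

View pics/top0b.png

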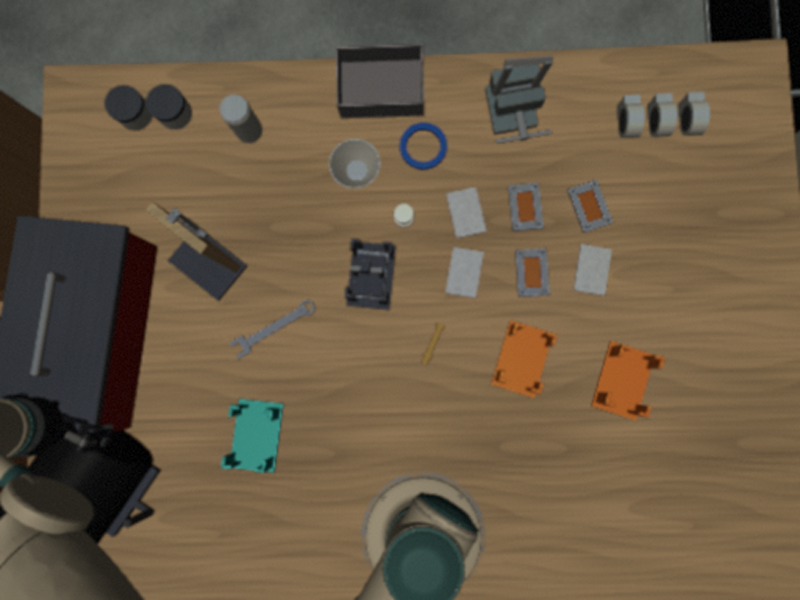

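View pics/scene0b.png

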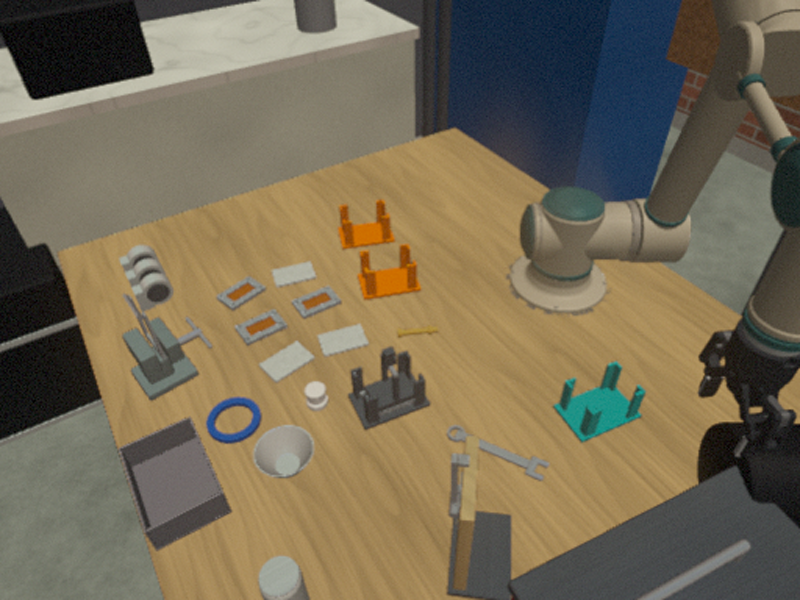

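The top view shows the rack with the weight (371,273), three amber-paned frames at (526,206), (590,205) and (533,272), and three sheets at (466,211), (465,272) and (593,269). The socket is at (403,214) and the board at (180,235), with its hook on the upper-right side. The orange and turquoise racks are the look-alikes. The dark rack that holds the weight is the one meant.

```bash
cat > h.py <<'E'
from rig import manip, imaging
import cv2, numpy as np
from scipy.spatial.transform import Rotation as R
def ray(c,uv):
    uv=np.asarray(uv,float).reshape(-1,1,2)
    p=cv2.undistortPoints(uv,c["mtx"],np.array(c["dist"]))[:,0]
    T=np.array(c["cam_to_world"]); d=np.c_[p,np.ones(len(p))]@T[:3,:3].T
    return T[:3,3],d
def p2w(c,uv,z):
    o,d=ray(c,uv); return o+d*((z-o[2])/d[:,2])[:,None]
def w2p(c,P):
    T=np.linalg.inv(np.array(c["cam_to_world"]))
    return cv2.projectPoints(np.asarray(P,float).reshape(-1,1,3),cv2.Rodrigues(T[:3,:3])[0],T[:3,3],c["mtx"],np.array(c["dist"]))[0][:,0]
def pose():
    s=manip.get_state(); r=R.from_quat(np.roll(s["ee_rot"],-1))
    y=r.as_matrix()[:,1]; return s, r, np.degrees(np.arctan2(y[1],y[0])), np.degrees(r.as_matrix()[:,2]@[0,0,-1])
E
python3 - <<'E'
from h import *
c=imaging.calibration("top"); k=1.5625
for n,uv,z in [("rack",(371,273),.03),("f",(526,206),.01),("f",(590,205),.01),("f",(533,272),.01),("s",(466,211),.006),("s",(465,272),.006),("s",(593,269),.006),("sock",(403,214),.04),("btopL",(150,207),.215),("btopR",(207,250),.215),("hooktip",(172,214),.246)]:
    print(n,np.round(p2w(c,np.array(uv)/k,z)[0],3))
im=cv2.imread("pics/top0.png"); a=im[110:200,80:170]; b=im[110:200,270:400]
cv2.imwrite("pics/c1.png",cv2.resize(a,(560,560),interpolation=cv2.INTER_CUBIC))
E
```

```text
rack [0.495 0.086 0.03 ]
f [ 0.623 -0.221  0.01 ]
f [ 0.621 -0.345  0.01 ]
f [ 0.491 -0.228  0.01 ]
s [ 0.618 -0.103  0.006]
s [ 0.496 -0.097  0.006]
s [ 0.494 -0.345  0.006]
sock [0.607 0.022 0.04 ]
btopL [0.584 0.436 0.215]
btopR [0.51  0.341 0.215]
hooktip [0.563 0.387 0.246]
```

View pics/c1.png

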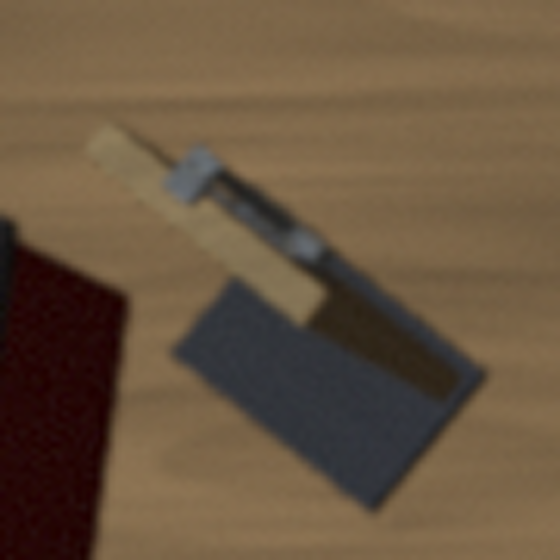

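Run:
```python
from h import *
c=imaging.calibration("top")
q=np.array([(108,118),(328,292),(85,150),(303,328)])/6.2222+[80,110]
P=p2w(c,q,.215);print(np.round(P,4))
for i,j in((0,1),(2,3)):
    d=P[j]-P[i];print(np.linalg.norm(d),np.degrees(np.arctan2(d[1],d[0])))
print(np.linalg.norm(P[0]-P[2]),P.mean(0))
t=np.array([(195,173),(165,190),(190,203),(222,160),(200,146)])/6.2222+[80,110]
print(np.round(p2w(c,t,.25),4))
```

```text
[[0.5935 0.4324 0.215 ]
 [0.5176 0.3406 0.215 ]
 [0.5802 0.4416 0.215 ]
 [0.5028 0.3507 0.215 ]]
0.11915043380248123 -129.59958637176533
0.11941743535102148 -130.40408869479757
0.016262232182875768 [0.54850015 0.3913091  0.215     ]
[[0.5597 0.3823 0.25  ]
 [0.5531 0.3941 0.25  ]
 [0.5475 0.3841 0.25  ]
 [0.5648 0.3716 0.25  ]
 [0.5708 0.3804 0.25  ]]
```

Emit:
{"op": "jog_arm", "data": {"deltas": [0,0,0,0,-100,110,1,0,0,0,0,-100,110,1,0,0,0,0,-170,110,1,0,0,-8,0,-170,110,1,0,0,-15,100,-170,110,1,0,0,-15,200,-160,110,1,0,0,-15,311,-135,110,1,0,0,-15,311,-135,110,1,0,0,-15,311,-135,110,1,0,0,-15,311,-135,110,1,0,0,-15,311,-135,110,1,0,0,-15,311,-135,110,1,0,0,-15,311,-135,110,0.5,0,0,-15,311,-135,110,0.5,0,0,-15,311,-135,110,0.5,0,0,-15,311,-135,110,0.5,0,0,-15,311,-135,110,0.5], "grip_force": 30}}

```text
clock: 1.8
position: [0.5551, 0.3854, 0.3531]
ee_rot: [0.0, 0.343, 0.939, 0.0]
contact_force: [-0.3, -0.6, 0.5]
width: 0.0426
gripper_force: 0.0
```

Run:
```python
from h import *
s,r,y,v=pose(); c=imaging.calibration("wrist"); im=imaging.get_image("wrist")
print(s["position"],y,v,s["width"]); print(np.round(c["mtx"],1).tolist(),c["dist"],np.round(c["cam_to_world"],3).tolist())
h=[.5615,.3804];u=np.array([.766,-.643]);b=np.array([.643,.766])
pts=[]
for z,ox in((.215,-8),(.215,-26)):
  for oy in(-60,60): pts.append(np.r_[h+u*ox/1e3+b*oy/1e3,z])
for ox in(4,-18):
  for oy in(-7,7): pts.append(np.r_[h+u*ox/1e3+b*oy/1e3,.25])
q=w2p(c,pts);print(q.round())
cv2.imwrite("pics/w1r.png",im)
for p in q: cv2.circle(im,tuple(int(a) for a in p),2,(0,0,255),-1)
cv2.imwrite("pics/w1.png",cv2.resize(im,(800,600)))
```

```text
[0.55507242 0.38540511 0.35307693] 49.83659203914721 57.295753889230625 0.042625565359336606
[[335.7, 0.0, 260.9], [0.0, 335.7, 193.2], [0.0, 0.0, 1.0]] [-0.03430001  0.          0.          0.          0.        ] [[0.646, 0.732, 0.216, 0.5], [0.763, -0.62, -0.182, 0.432], [0.0, 0.282, -0.959, 0.485], [0.0, 0.0, 0.0, 1.0]]
[[189. 185.]
 [333. 184.]
 [188. 163.]
 [335. 163.]
 [252. 212.]
 [271. 212.]
 [252. 184.]
 [271. 183.]]
```

View pics/w1.png

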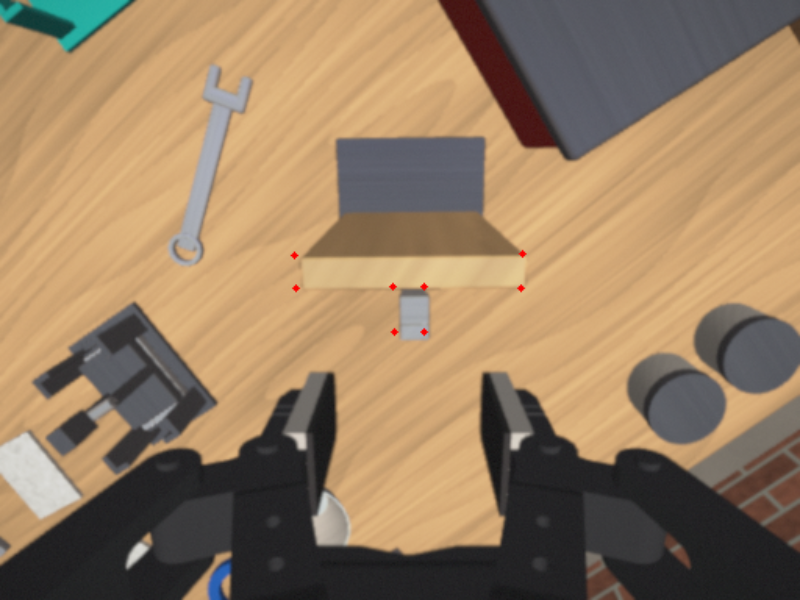

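The wrist view puts the hook tip at (414,315), with the board's front edge running from (302,288) to (526,288). The block lies about 3 mm along the board and 4.5 mm to the front of the TCP. I'll lower onto it and pinch.

Emit:
{"op": "jog_arm", "data": {"deltas": [0,0,0,5.4,-0.5,-40,0.5,0,0,0,5.4,-0.5,-80,0.5,0,0,0,5.4,-0.5,-100,0.5,0,0,0,5.4,-0.5,-112,0.5,0,0,0,5.4,-0.5,-112,0.5,0,0,0,5.4,-0.5,-112,0.5,0,0,0,5.4,-0.5,-112,0,0,0,0,5.4,-0.5,-112,0,0,0,0,5.4,-0.5,-112,0,0,0,0,5.4,-0.5,-112,0,0,0,0,5.4,-0.5,-112,0,0,0,0,5.4,-0.5,-112,0,0,0,0,5.4,-0.5,-112,0,0,0,0,5.4,-0.5,-112,0], "grip_force": 25}}

```text
clock: 3.25
position: [0.5612, 0.3844, 0.2421]
ee_rot: [0.001, 0.344, 0.939, 0.0]
contact_force: [-1.4, -2.7, 6.0]
width: 0.0134
gripper_force: 26.7
```

Emit:
{"op": "jog_arm", "data": {"deltas": [0,0,0,6.4,-5.4,0.2,0,0,0,0,12.9,-10.8,-0.2,0,0,0,0,19.2,-16.1,-1.5,0,0,0,0,25.5,-21.4,-3.4,0,0,0,0,31.6,-26.5,-6,0,0,0,0,37.5,-31.4,-9.4,0,0,0,0,43.1,-36.2,-13.3,0,0,0,0,48.5,-40.7,-18,0,0,0,0,53.5,-44.9,-23.2,0,0,0,0,58.2,-48.9,-28.9,0,0,0,0,62.5,-52.5,-35.2,0,0,0,0,66.3,-55.7,-41.9,0,0,0,0,69.7,-58.5,-49.1,0,0,0,0,72.6,-61,-56.6,0,0,0,0,75,-63,-64.4,0,0,0,0,76.8,-64.5,-72.4,0,0,0,0,78.1,-65.6,-80.7,0,0,0,0,78.9,-66.2,-89,0,0,0,0,78.9,-66.2,-91,0,0,0,0,78.9,-66.2,-91,0]}}

```text
clock: 5.25
position: [0.6416, 0.3176, 0.1486]
ee_rot: [0.001, 0.344, 0.939, -0.0]
contact_force: [3.1, -3.5, 2.0]
width: 0.0131
gripper_force: 30.7
```

Emit:
{"op": "jog_arm", "data": {"deltas": [0,0,0,0,0,0,0.5,0,0,0,0,0,0,0.5,0,0,0,0,0,0,0.5,0,0,0,0,0,0,0.5,0,0,0,0,0,50,0.5,0,0,0,0,0,100,0.5,0,0,0,0,0,150,0.5,0,0,0,0,0,160,0.5,0,0,0,0,0,160,0.5,0,0,0,0,0,160,0.5,0,0,0,0,0,160,0.5]}}

```text
clock: 6.35
position: [0.6392, 0.3183, 0.3064]
ee_rot: [-0.002, 0.344, 0.939, -0.002]
contact_force: [-0.6, 0.0, -0.5]
width: 0.043
gripper_force: 0.0
```

Run:
```python
from h import *
s,r,y,v=pose(); c=imaging.calibration("wrist"); im=imaging.get_image("wrist"); print(s["position"],s["contact_force"])
cv2.imwrite("pics/w2r.png",im); np.save("w2c.npy",c,allow_pickle=True)
```

```text
[0.63917456 0.31830082 0.30636083] [-0.58398049  0.03337111 -0.48382215]
```

Emit:
{"op": "jog_arm", "data": {"deltas": [0,0,8,0,-50,30,0.5,0,0,16,-30,-100,30,0.5,0,0,24,-80,-150,30,0.5,0,0,32,-120,-200,30,0.5,0,0,40,-147,-231,30,0.5,0,0,40,-147,-231,30,0.5,0,0,40,-147,-231,30,0.5,0,0,40,-147,-231,30,0.5,0,0,40,-147,-231,30,0.5,0,0,40,-147,-231,30,0.5,0,0,40,-147,-231,30,0.5,0,0,40,-147,-231,30,0.5]}}

```text
clock: 7.6
position: [0.4936, 0.0882, 0.3389]
ee_rot: [-0.0, 0.001, 1.0, 0.0]
contact_force: [-0.2, -0.6, -0.3]
width: 0.0426
gripper_force: 0.0
```

Run:
```python
from h import *
s,r,y,v=pose(); c=imaging.calibration("wrist"); im=imaging.get_image("wrist"); print(s["position"],y,s["contact_force"])
cv2.imwrite("pics/w3r.png",im); np.save("w3c.npy",c,allow_pickle=True)
a=cv2.imread("pics/w2r.png")
cv2.imwrite("pics/w3.png",cv2.resize(np.vstack([a[:280],im[:]]),(512,664))[:600] if 0 else cv2.resize(np.hstack([a,im]),(800,300)))
cv2.imwrite("pics/w3b.png",cv2.resize(im,(800,600)))
cv2.imwrite("pics/w23.png",cv2.resize(np.hstack([a[60:360,130:400],im[60:360,130:400]]),(800,444)))
```

```text
[0.49358042 0.08819877 0.33887298] 89.85905400336516 [-0.15447966 -0.63909068 -0.27294013]
```

View pics/w23.png

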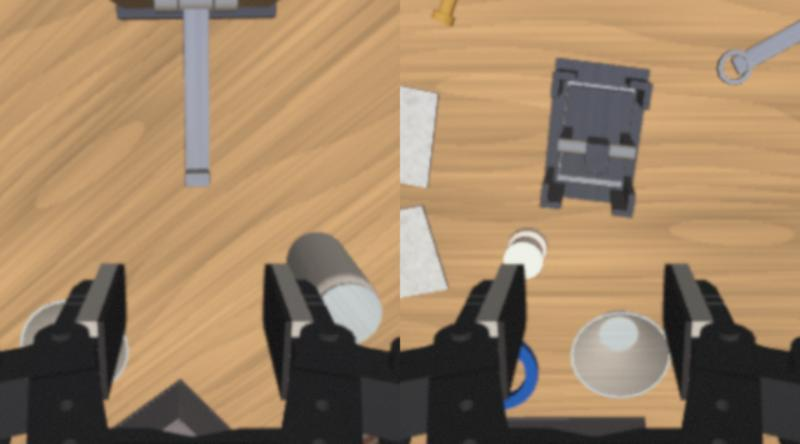

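Left panel: the hook is fully open, with its tip at (197,178). Right panel: the rack with the weight's lug at about (598,150), and the socket at (525,255).

```bash
cat >> h.py <<'E'
def box(c,pos,yaw,x0,x1,y0,y1,z):
    a=np.radians(yaw); M=np.array([[np.cos(a),-np.sin(a)],[np.sin(a),np.cos(a)]])
    q=np.array([(x0,y0),(x1,y0),(x1,y1),(x0,y1)])@M.T/1e3+pos
    return w2p(c,np.c_[q,np.full(4,z/1e3)])
def draw(im,q,s,off,col=(0,0,255)):
    cv2.polylines(im,[np.round((q-off)*s*8).astype(np.int32)],True,col,1,cv2.LINE_AA,3)
E
python3 - <<'E'
from h import *
c=np.load("w3c.npy",allow_pickle=True).item(); k=1.4815
f=lambda L:np.array(L)/k+[-140,60]
print("plate",p2w(c,f([(557,58),(650,70),(632,216),(541,207)]),.008).round(4))
print("posttops",p2w(c,f([(553,72),(651,83),(632,216),(541,207)]),.074).round(4))
print("lug",p2w(c,f([(598,150)]),.134).round(4))
print("sheet corners R",p2w(c,f([(438,95),(427,187)]),.006).round(4))
c2=np.load("w2c.npy",allow_pickle=True).item()
print("tip",p2w(c2,np.array([(197,178)])/k+[130,60],.168).round(4), p2w(c2,np.array([(196,20)])/k+[130,60],.154).round(4))
im=cv2.imread("pics/w3r.png"); o=np.array([215,80]);s=5
C=cv2.resize(im[80:200,215:320],None,fx=s,fy=s,interpolation=cv2.INTER_CUBIC)
p=[.495,.087];yw=-6
draw(C,box(c,p,yw,-65,65,-43,43,8),s,o)
draw(C,box(c,p,yw,-50,50,-33.5,33.5,74),s,o,(0,255,0))
draw(C,box(c,p,yw,-40,40,-29,29,34),s,o,(255,255,0))
draw(C,box(c,p,yw,-10,10,-8,8,136),s,o,(255,0,255))
cv2.imwrite("pics/c3.png",C)
E
```

```text
plate [[0.4269 0.055  0.008 ]
 [0.4377 0.1388 0.008 ]
 [0.5767 0.1249 0.008 ]
 [0.5671 0.036  0.008 ]]
posttops [[0.4367 0.0564 0.074 ]
 [0.4453 0.1327 0.074 ]
 [0.5546 0.1197 0.074 ]
 [0.5464 0.0434 0.074 ]]
lug [[0.4867 0.0908 0.134 ]]
sheet corners R [[ 0.4591 -0.0559  0.006 ]
 [ 0.547  -0.0746  0.006 ]]
tip [[0.6368 0.3215 0.168 ]] [[0.5717 0.3757 0.154 ]]
```

View pics/c3.png

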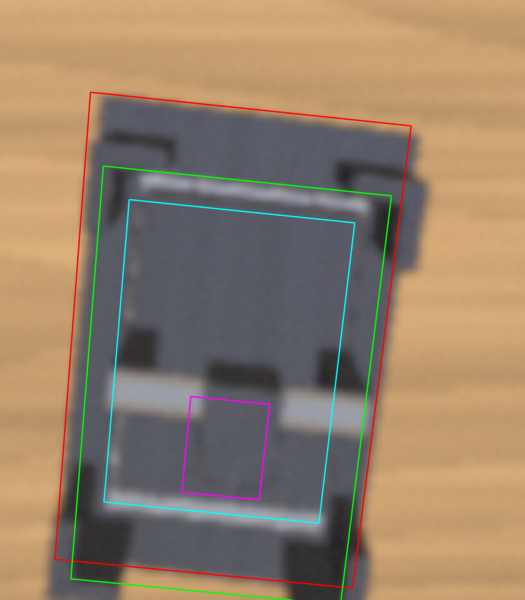

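Run:
```python
from h import *
c=np.load("w3c.npy",allow_pickle=True).item()
f=lambda L:np.array(L)/5+[215,80]
print("bar",p2w(c,f([(155,396),(325,411),(240,403)]),.101).round(4))
a=p2w(c,f([(254,195),(213,512)]),.018);print("frame0",a.round(4),a.mean(0).round(4),np.linalg.norm(a[0]-a[1]))
print("plateTL,TR",p2w(c,f([(103,97),(420,132)]),.008).round(4))
e=p2w(c,f([(88,230),(68,465),(398,275),(355,545)]),.008);print(e.round(4))
for i,j in((0,1),(2,3)):
  d=e[j]-e[i];print(np.degrees(np.arctan2(d[1],d[0])))
```

```text
bar [[0.4907 0.0713 0.101 ]
 [0.4942 0.1093 0.101 ]
 [0.4924 0.0903 0.101 ]]
frame0 [[0.4524 0.0945 0.018 ]
 [0.5389 0.0831 0.018 ]] [0.4956 0.0888 0.018 ] 0.08727012310232472
plateTL,TR [[0.4272 0.0545 0.008 ]
 [0.4366 0.1391 0.008 ]]
[[0.4622 0.0495 0.008 ]
 [0.5276 0.0421 0.008 ]
 [0.4746 0.1341 0.008 ]
 [0.5514 0.1236 0.008 ]]
-6.4543272417112805
-7.785322965569876
```

Emit:
{"op": "jog_arm", "data": {"deltas": [0,0,-6,0,1.8,-50,0.5,0,0,-6,0,1.8,-100,0.5,0,0,-6,0,1.8,-150,0.5,0,0,-6,0,1.8,-190,0.5,0,0,-6,0,1.8,-205,0.5,0,0,-6,0,1.8,-217,0.5,0,0,-6,0,1.8,-217,0.5,0,0,-6,0,1.8,-217,0.5,0,0,-6,0,1.8,-217,0,0,0,-6,0,1.8,-217,0,0,0,-6,0,1.8,-217,0,0,0,-6,0,1.8,-217,0,0,0,-6,0,1.8,-217,0,0,0,-6,0,1.8,-217,0,0,0,-6,0,1.8,-217,0,0,0,-6,0,1.8,-217,0], "grip_force": 70}}

```text
clock: 9.25
position: [0.4942, 0.0896, 0.1238]
ee_rot: [0.002, 0.054, 0.999, 0.0]
contact_force: [-0.9, 0.0, 5.5]
width: 0.0144
gripper_force: 70.9
```

Emit:
{"op": "jog_arm", "data": {"deltas": [0,0,0,0,0,10,0,0,0,0,0,0,25,0,0,0,0,0,0,50,0,0,0,0,0,0,80,0,0,0,0,0,0,110,0,0,0,0,0,0,140,0,0,0,0,0,0,165,0,0,0,0,0,0,178,0,0,0,0,0,0,178,0,0,0,0,0,0,178,0]}}

```text
clock: 10.25
position: [0.4921, 0.0893, 0.2993]
ee_rot: [-0.001, 0.054, 0.999, -0.0]
contact_force: [-0.2, 0.3, -6.1]
width: 0.0145
gripper_force: 69.4
```

Run:
```python
from h import *
s,r,y,v=pose(); print(s["position"],y,s["contact_force"],s["moment"],s["width"])
c=imaging.calibration("wrist"); im=imaging.get_image("wrist"); np.save("w4c.npy",c,allow_pickle=True)
cv2.imwrite("pics/w4.png",im)
```

```text
[0.49209679 0.08931299 0.29926746] 83.80020671199375 [-0.17450419  0.26153623 -6.10732151] [ 0.0684455  -0.00499215 -0.01497976] 0.0145347434872828
```

View pics/w4.png

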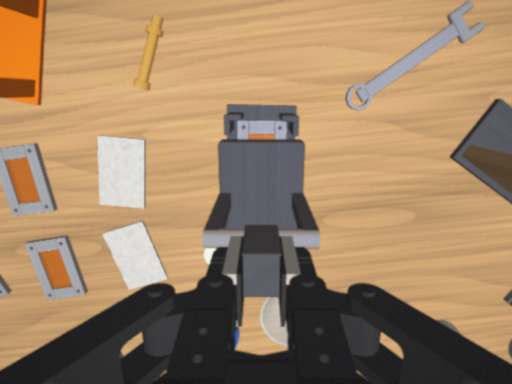

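Emit:
{"op": "jog_arm", "data": {"deltas": [0,0,-4,20,15,0,0,0,0,-10,50,40,0,0,0,0,-17,80,68,0,0,0,0,-24,115,98,0,0,0,0,-30,150,128,0,0,0,0,-33.5,180,153,0,0,0,0,-33.5,200,170,0,0,0,0,-33.5,209,178,0,0,0,0,-33.5,209,178,0,0,0,0,-33.5,209,178,-20,0,0,0,-33.5,209,178,-50,0,0,0,-33.5,209,178,-75,0,0,0,-33.5,209,178,-88,0,0,0,-33.5,209,178,-88,0,0,0,-33.5,209,178,-88,0,0,0,-33.5,209,178,-88,0]}}

```text
clock: 11.9
position: [0.7031, 0.2675, 0.2145]
ee_rot: [0.002, 0.34, 0.941, 0.001]
contact_force: [0.9, 0.4, -5.4]
width: 0.0143
gripper_force: 69.3
```

Run:
```python
from h import *
s,r,y,v=pose(); print(s["position"],y,s["contact_force"],s["width"])
c=imaging.calibration("wrist"); im=imaging.get_image("wrist"); sc=imaging.get_image("scene")
cv2.imwrite("pics/w5.png",np.hstack([im[:380,100:420],cv2.resize(sc[200:384,180:400],None,fx=2.06,fy=2.06)[:380]]))
h=np.array([.5631,.3829]);p=s["position"][:2]-h; u=np.array([.7688,-.6394]); print(p@u, p@[.6394,.7688])
```

```text
[0.70305086 0.26753159 0.21445608] 50.29495807166786 [ 0.93599776  0.39785802 -5.42509666] 0.014341298977041119Traceback (most recent call last):
  File "<stdin>", line 4, in <module>
    return _nx.concatenate(arrs, 1, dtype=dtype, casting=casting)
           ~~~~~~~~~~~~~~~^^^^^^^^^^^^^^^^^^^^^^^^^^^^^^^^^^^^^^^
ValueError: all the input array dimensions except for the concatenation axis must match exactly, but along dimension 0, the array at index 0 has size 380 and the array at index 1 has size 379
```

Emit:
{"op": "jog_arm", "data": {"deltas": [0,0,0,-10,8.3,0,0,0,0,0,-25,20.8,0,0,0,0,0,-42,35,0,0,0,0,0,-60,50,0,0,0,0,0,-76,63.2,0,0,0,0,0,-87,72.4,0,0,0,0,0,-91.7,76.3,0,0,0,0,0,-91.7,76.3,0,0,0,0,0,-91.7,76.3,0,0]}}

```text
clock: 12.9
position: [0.6112, 0.3433, 0.2124]
ee_rot: [0.001, 0.34, 0.941, -0.0]
contact_force: [0.2, -0.6, -6.0]
width: 0.0146
gripper_force: 69.4
```

Run:
```python
from h import *
s,r,y,v=pose(); print(s["position"],y,s["contact_force"],s["width"])
h=np.array([.5631,.3829]);p=s["position"][:2]-h; print(p@[.7688,-.6394], p@[.6394,.7688])
im=imaging.get_image("wrist"); sc=imaging.get_image("scene")
cv2.imwrite("pics/w5.png",np.hstack([cv2.resize(im[:,100:420],(320,380)),cv2.resize(sc[200:384,180:400],(460,380))]))
```

```text
[0.61117349 0.34330464 0.21238989] 50.2949575045507 [ 0.21036745 -0.56503606 -5.98093387] 0.014617520012945754
0.062276170580338394 0.00029727485757248567
```

View pics/w5.png

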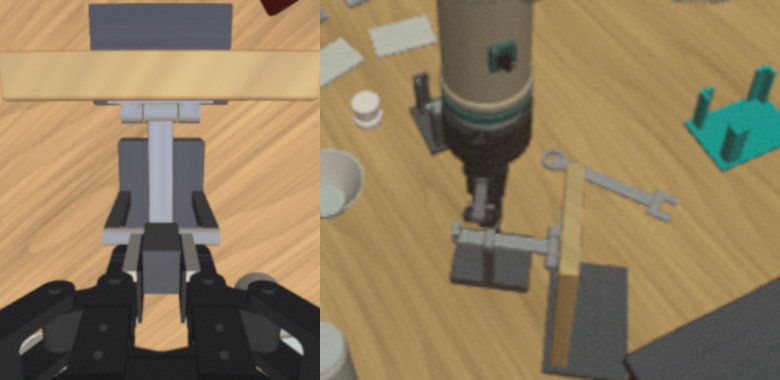

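The hook arm passes through the bail, centred at about (160,170) in the left panel, and its tip is past the bar. Now I'll lower the weight onto it.

Emit:
{"op": "jog_arm", "data": {"deltas": [0,0,0,0,0,-8,0,0,0,0,0,0,-16,0,0,0,0,0,0,-23,0,0,0,0,0,0,-26,0,0,0,0,0,0,-28.5,0,0,0,0,0,0,-30,0,0,0,0,0,0,-30,0,0,0,0,0,0,-30,0]}}

```text
clock: 13.8
position: [0.6102, 0.3434, 0.1835]
ee_rot: [0.0, 0.339, 0.941, -0.0]
contact_force: [-3.3, -3.3, 2.4]
width: 0.0145
gripper_force: 70.6
```

Emit:
{"op": "jog_arm", "data": {"deltas": [0,0,0,0,0,0,0.35,0,0,0,0,0,0,0.35,0,0,0,0,0,0,0.35,0,0,0,0,0,0,0.35,0,0,0,0,0,30,0.35,0,0,0,0,0,80,0.35,0,0,0,0,0,130,0.35,0,0,0,0,0,180,0.35,0,0,0,0,0,220,0.35,0,0,0,0,0,220,0.35]}}

```text
clock: 14.8
position: [0.6121, 0.3445, 0.4103]
ee_rot: [0.005, 0.34, 0.941, 0.005]
contact_force: [-0.3, 0.0, 0.8]
width: 0.0295
gripper_force: 0.0
```

Emit:
{"op": "jog_arm", "data": {"deltas": [0,0,7,0,-50,0,1,0,0,14,0,-100,0,1,0,0,21,-20,-150,0,1,0,0,28,-40,-200,0,1,0,0,35,-60,-250,0,1,0,0,40,-70,-300,0,1,0,0,40,-80,-350,0,1,0,0,40,-90,-400,0,1,0,0,40,-90,-450,0,1,0,0,40,-90,-500,0,1,0,0,40,-90,-550,0,1,0,0,40,-90,-563,0,1,0,0,40,-90,-563,0,1,0,0,40,-90,-563,0,1,0,0,40,-90,-563,0,1,0,0,40,-90,-563,0,1,0,0,40,-90,-563,0,1]}}

```text
clock: 16.5
position: [0.5205, -0.2181, 0.4026]
ee_rot: [0.0, -0.004, 1.0, 0.0]
contact_force: [0.1, -0.7, -0.1]
width: 0.0857
gripper_force: 0.0
```

Run:
```python
from h import *
s,r,y,v=pose(); c=imaging.calibration("wrist"); im=imaging.get_image("wrist"); sc=imaging.get_image("scene")
print(s["position"],y); cv2.imwrite("pics/w6r.png",im); cv2.imwrite("pics/s6r.png",sc); np.save("w6c.npy",c,allow_pickle=True)
cv2.imwrite("pics/w6.png",np.hstack([im[:,:],cv2.resize(sc[240:384,220:328],(288,384))]))
```

```text
[ 0.52054682 -0.21805891  0.40262392] 90.40574166354608
```

View pics/w6.png

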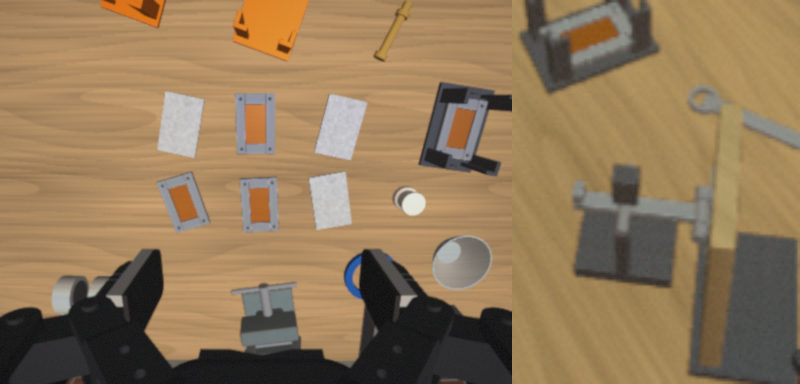

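Left panel: frames at (255,124), (259,204) and (184,201), with windows. Sheets at (180,125), (341,127) and (331,201), with no windows. The dark rack at (460,127) holds frame0. Right panel: the weight hangs on the hook.

```bash
cat >> h.py <<'E'
from scipy.optimize import minimize
def corners(x,y,a,dims,z0):
    L,W,H=dims
    q=np.array([(i*L/2,j*W/2,k) for i in(-1,1) for j in(-1,1) for k in(0,H)])
    return R.from_euler("z",a,degrees=True).apply(q)+[x,y,z0]
def fit(c,mask,dims,z0,g,S=4):
    """box pose by best overlap of its silhouette with the mask"""
    m=cv2.resize(mask,None,fx=S,fy=S,interpolation=cv2.INTER_LINEAR)>127
    def f(v):
        q=(w2p(c,corners(v[0]/1e3,v[1]/1e3,v[2],dims,z0))+.5)*S-.5
        t=np.zeros(m.shape,np.uint8); cv2.fillConvexPoly(t,cv2.convexHull(np.round(q*16).astype(np.int32)),1,shift=4)
        t=t>0; return -(t&m).sum()/(t|m).sum()
    best=min((minimize(f,[g[0]*1e3,g[1]*1e3,a],method="Nelder-Mead",options=dict(initial_simplex=[[g[0]*1e3,g[1]*1e3,a],[g[0]*1e3+8,g[1]*1e3,a],[g[0]*1e3,g[1]*1e3+8,a],[g[0]*1e3,g[1]*1e3,a+8]])) for a in(-12,0,12)),key=lambda r:r.fun)
    return np.round(best.x,1),round(-best.fun,3)
FR=(.092,.060,.010);SH=(.092,.060,.006)
def blob(im,uv):
    """filled mask of the non-wood blob round a pixel"""
    b,g,r=[im[...,i].astype(int) for i in range(3)]
    wood=(r-b>35)&(r-b<110)&(g-b>15)&(r>110)
    m=((~wood)*255).astype(np.uint8); m=cv2.morphologyEx(m,cv2.MORPH_OPEN,np.ones((3,3)))
    cs,_=cv2.findContours(m,cv2.RETR_EXTERNAL,cv2.CHAIN_APPROX_NONE)
    k=max(cs,key=lambda k:cv2.pointPolygonTest(k,tuple(map(float,uv)),True))
    o=np.zeros_like(m); cv2.drawContours(o,[k],-1,255,-1); return o
E
cat > m6.py <<'E'
from h import *
im=cv2.imread("pics/w6r.png"); c=np.load("w6c.npy",allow_pickle=True).item()
for n,uv,d in[("F",(255,124),FR),("F",(259,204),FR),("F",(184,201),FR),("S",(180,125),SH),("S",(341,127),SH),("S",(331,201),SH)]:
    m=blob(im,uv); g=p2w(c,[uv],d[2])[0]
    print(n,uv,(m>0).sum(),fit(c,m,d,0,g[:2]))
print("frame0 pane",p2w(c,[(460,128)],.018))
print("rack floor left corners, right",p2w(c,[(440.5,83.5),(420.5,162.5),(467,168.5)],.008))
E
python3 m6.py
```

```text
F (255, 124) 2356 (array([ 491.9, -227.7,    0.9]), np.float64(0.984))
F (259, 204) 1975 (array([ 624.1, -220.6,    3.3]), np.float64(0.974))
F (184, 201) 1994 (array([ 621.3, -346.4,   16.9]), np.float64(0.964))
S (180, 125) 2322 (array([ 494.3, -344.8,  -12.1]), np.float64(0.974))
S (341, 127) 2344 (array([496.8, -95.3, -12. ]), np.float64(0.981))
S (331, 201) 1957 (array([ 617.4, -103.1,   11.1]), np.float64(0.976))
frame0 pane [[0.49446095 0.08735247 0.018     ]]
rack floor left corners, right [[0.42935581 0.05225896 0.008     ]
 [0.55078806 0.03779038 0.008     ]
 [0.55992885 0.11588426 0.008     ]]
```

Emit:
{"op": "jog_arm", "data": {"deltas": [0,0,-6,-12,45,-20,1,0,0,-12.4,-23.7,90,-50,1,0,0,-12.4,-23.7,122.8,-90,1,0,0,-12.4,-23.7,122.8,-140,1,0,0,-12.4,-23.7,122.8,-190,1,0,0,-12.4,-23.7,122.8,-240,1,0,0,-12.4,-23.7,122.8,-290,1,0,0,-12.4,-23.7,122.8,-330,1,0,0,-12.4,-23.7,122.8,-360,1,0,0,-12.4,-23.7,122.8,-375,1,0,0,-12.4,-23.7,122.8,-375,1,0,0,-12.4,-23.7,122.8,-375,1]}}

```text
clock: 17.8
position: [0.4972, -0.0964, 0.0277]
ee_rot: [0.0, 0.105, 0.994, -0.0]
contact_force: [1.0, -0.2, 0.5]
width: 0.0853
gripper_force: 0.0
```

Run:
```python
from h import *
s,r,y,v=pose(); c=imaging.calibration("wrist"); im=imaging.get_image("wrist"); print(s["position"],y)
cv2.imwrite("pics/w7r.png",im);np.save("w7c.npy",c,allow_pickle=True)
b=cv2.convexHull(np.round(w2p(c,corners(.4968,-.0953,-12,SH,0))).astype(np.int32)); cv2.polylines(im,[b],True,(0,0,255),1)
cv2.imwrite("pics/w7.png",im)
```

```text
[ 0.49724727 -0.09642343  0.02771517] 77.92388869555415
```

View pics/w7.png

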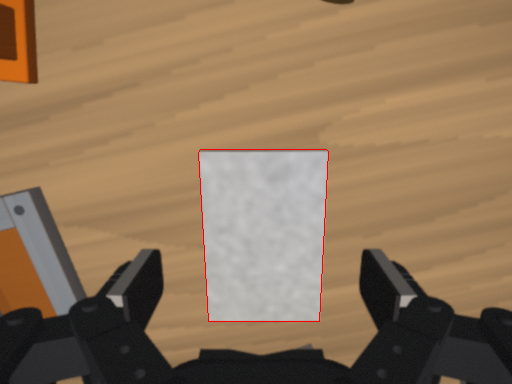

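The model outline matches the sheet edges within a pixel, from (199,150) to (320,321).

Emit:
{"op": "jog_arm", "data": {"deltas": [0,0,0,0,1,-12,1,0,0,0,0,1,-22.7,1,0,0,0,0,1,-22.7,1,0,0,0,0,1,-22.7,1,0,0,0,0,1,-22.7,0.3,0,0,0,0,1,-22.7,0.3,0,0,0,0,1,-22.7,0.3,0,0,0,0,1,-22.7,0.3,0,0,0,0,1,-22.7,0.3,0,0,0,0,1,-22.7,0.3], "grip_force": 30}}

```text
clock: 18.85
position: [0.4974, -0.0956, 0.0063]
ee_rot: [0.001, 0.105, 0.994, -0.0]
contact_force: [-1.6, 0.5, 10.1]
width: 0.0589
gripper_force: 37.4
```

Emit:
{"op": "jog_arm", "data": {"deltas": [0,0,0,0,0,15,0.3,0,0,0,0,0,50,0.3,0,0,0,0,0,100,0.3,0,0,0,0,0,150,0.3,0,0,0,0,0,195,0.3,0,0,3,0,50,195,0.3,0,0,5.5,0,100,195,0.3,0,0,5.5,0,150,195,0.3,0,0,5.5,0,184,195,0.3,0,0,5.5,0,184,195,0.3,0,0,5.5,0,184,195,0.3,0,0,5.5,0,184,195,0.3]}}

```text
clock: 20.05
position: [0.4967, 0.0877, 0.1997]
ee_rot: [0.0, 0.058, 0.998, -0.0]
contact_force: [-0.3, -0.2, -1.0]
width: 0.059
gripper_force: 32.8
```

Run:
```python
from h import *
s,r,y,v=pose(); c=imaging.calibration("wrist"); im=imaging.get_image("wrist"); print(s["position"],y,s["width"],s["gripper_force"])
cv2.imwrite("pics/w8r.png",im);np.save("w8c.npy",c,allow_pickle=True)
p=[.4965,.089];yw=-6.5
for b,col in((box(c,p,yw,-65,65,-43,43,8),(0,0,255)),(box(c,p,yw,-50,50,-33.5,33.5,74),(0,255,0)),(box(c,p,yw,-50,50,-33.5,33.5,8),(255,0,0))): 
    im=im if 0 else im; 
    pass
S=2.3; o=np.array([130,0]); C=cv2.resize(im[0:250,130:400],None,fx=S,fy=S,interpolation=cv2.INTER_CUBIC)
for b,col in((box(c,p,yw,-65,65,-43,43,8),(0,0,255)),(box(c,p,yw,-50,50,-33.5,33.5,74),(0,255,0)),(box(c,p,yw,-50,50,-33.5,33.5,8),(255,0,0))): draw(C,b,S,o,col)
cv2.imwrite("pics/w8.png",C)
```

```text
[0.49671069 0.08768146 0.1996961 ] 83.37403877331336 0.05898845511085487 32.829201221466064
```

View pics/w8.png

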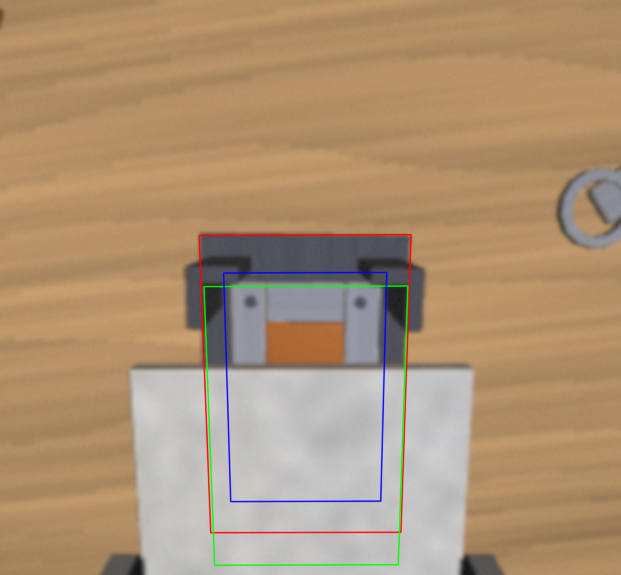

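The overlay fits: the plate edges run from (200,235) to (411,235) and coincide, so the rack is at (0.4965, 0.089) with yaw −6.5°. The sheet is held square, about 1.3 mm short in y. I'll lower it, release, and go to the first frame.

Emit:
{"op": "jog_arm", "data": {"deltas": [0,0,0,0.2,1.3,-40,0.3,0,0,0,0.2,1.3,-85,0.3,0,0,0,0.2,1.3,-115,0.3,0,0,0,0.2,1.3,-115,0.3,0,0,0,0.2,1.3,-135,0.3,0,0,0,0.2,1.3,-155,0.3,0,0,0,0.2,1.3,-168,0.3,0,0,0,0.2,1.3,-174.5,0.3,0,0,0,0.2,1.3,-174.5,0.3,0,0,0,0.2,1.3,-174.5,0.3]}}

```text
clock: 21.1
position: [0.498, 0.0895, 0.0262]
ee_rot: [0.001, 0.058, 0.998, 0.0]
contact_force: [0.2, -0.1, -0.7]
width: 0.0587
gripper_force: 32.8
```

Emit:
{"op": "jog_arm", "data": {"deltas": [0,0,0,0,0,0,0.9,0,0,0,0,0,0,0.9,0,0,0,0,0,0,0.9,0,0,0,0,0,0,0.9,0,0,0,0,0,30,1,0,0,0,0,0,80,1,0,0,0,0,0,130,1,0,0,0,0,0,180,1,0,0,0,0,0,180,1]}}

```text
clock: 22.0
position: [0.5014, 0.0901, 0.2124]
ee_rot: [0.008, 0.057, 0.998, 0.001]
contact_force: [0.4, -0.0, -0.5]
width: 0.0858
gripper_force: 0.0
```

```bash
cat > look.py <<'E'
import sys
from h import *
s,r,y,v=pose(); c=imaging.calibration("wrist"); im=imaging.get_image("wrist"); print("t",s["clock"],"TCP",(s["position"]*1e3).round(1),"y",y.round(2),"w",s["width"].round(4))
n=sys.argv[1]; cv2.imwrite(f"pics/{n}.png",im); np.save(f"{n}c.npy",c,allow_pickle=True)
for a in sys.argv[2:]:
    k,x,yy=a.split(","); d=FR if k=="F" else SH; g=np.array([float(x),float(yy)])/1e3
    uv=w2p(c,[[*g,d[2]]])[0]; m=blob(im,uv); print(a,uv.round(),(m>0).sum(),fit(c,m,d,0,g))
E
python3 look.py w9
```

```text
Traceback (most recent call last):
  File "look.py", line 3, in <module>
    s,r,y,v=pose(); c=imaging.calibration("wrist"); im=imaging.get_image("wrist"); print("t",s["clock"],"TCP",(s["position"]*1e3).round(1),"y",y.round(2),"w",s["width"].round(4))
                                                                                                                                                              ^^^^^^^^^^^^^^^^
AttributeError: 'float' object has no attribute 'round'
```

Emit:
{"op": "jog_arm", "data": {"deltas": [0,0,2,0,-50,0,1,0,0,4,0,-100,0,1,0,0,7.5,-4.8,-150,0,1,0,0,7.5,-4.8,-200,0,1,0,0,7.5,-4.8,-250,0,1,0,0,7.5,-4.8,-300,0,1,0,0,7.5,-4.8,-316.7,-20,1,0,0,7.5,-4.8,-316.7,-50,1,0,0,7.5,-4.8,-316.7,-90,1,0,0,7.5,-4.8,-316.7,-90,1,0,0,7.5,-4.8,-316.7,-90,1]}}

```text
clock: 23.15
position: [0.4912, -0.2263, 0.114]
ee_rot: [-0.002, -0.008, 1.0, 0.001]
contact_force: [0.6, -0.3, 1.4]
width: 0.0853
gripper_force: 0.0
```

```bash
python3 look.py w10 F,491.9,-227.7
```

```text
Traceback (most recent call last):
  File "look.py", line 3, in <module>
    s,r,y,v=pose(); c=imaging.calibration("wrist"); im=imaging.get_image("wrist"); print("t",s["clock"],"TCP",(s["position"]*1e3).round(1),"y",y.round(2),"w",s["width"].round(4))
                                                                                                                                                              ^^^^^^^^^^^^^^^^
AttributeError: 'float' object has no attribute 'round'
```

```bash
sed -i 's/s\["width"\].round(4)/round(float(s["width"]),4)/; s/y.round(2)/round(float(y),2)/' look.py; python3 look.py w10 F,491.9,-227.7
```

```text
t 23.2 TCP [ 492.4 -226.9  115.4] y 90.92 w 0.0854
F,491.9,-227.7 [260. 195.] 9703 (array([ 492.5, -227.5,    0.8]), np.float64(0.982))
```

Emit:
{"op": "jog_arm", "data": {"deltas": [0,0,0,0,-0.6,-40,1,0,0,0,0,-0.6,-80,1,0,0,0,0,-0.6,-100,1,0,0,0,0,-0.6,-108.4,1,0,0,0,0,-0.6,-108.4,1,0,0,0,0,-0.6,-108.4,1,0,0,0,0,-0.6,-108.4,0.3,0,0,0,0,-0.6,-108.4,0.3,0,0,0,0,-0.6,-108.4,0.3,0,0,0,0,-0.6,-108.4,0.3,0,0,0,0,-0.6,-108.4,0.3,0,0,0,0,-0.6,-108.4,0.3], "grip_force": 50}}

```text
clock: 24.45
position: [0.4931, -0.2281, 0.0085]
ee_rot: [0.001, -0.008, 1.0, -0.001]
contact_force: [-0.8, 0.5, 6.2]
width: 0.0583
gripper_force: 53.0
```

Emit:
{"op": "jog_arm", "data": {"deltas": [0,0,0,0,0,15,0.3,0,0,0,0,0,50,0.3,0,0,0,0,0,100,0.3,0,0,0,0,0,140,0.3,0,0,-2,0,50,140,0.3,0,0,-5,0,100,140,0.3,0,0,-7.4,2,150,140,0.3,0,0,-7.4,4,200,140,0.3,0,0,-7.4,4,250,140,0.3,0,0,-7.4,4,290,140,0.3,0,0,-7.4,4,310,140,0.3,0,0,-7.4,4,316.7,140,0.3,0,0,-7.4,4,316.7,140,0.3,0,0,-7.4,4,316.7,140,0.3,0,0,-7.4,4,316.7,140,0.3,0,0,-7.4,4,316.7,140,0.3]}}

```text
clock: 26.05
position: [0.4962, 0.088, 0.1467]
ee_rot: [-0.0, 0.058, 0.998, -0.0]
contact_force: [-0.5, -0.3, 0.2]
width: 0.058
gripper_force: 54.6
```

```bash
python3 look.py w11
python3 - <<'E'
from h import *
im=cv2.imread("pics/w11.png"); c=np.load("w11c.npy",allow_pickle=True).item()
# held frame: edges seen; report left/right columns of frame far edge and rack plate corners vs model
p=[.4965,.089]; print(box(c,p,-6.5,-65,65,-43,43,8).round(1)[:4].tolist())
s,r,y,v=pose(); print(w2p(c,corners(s["position"][0],s["position"][1],-6.5,FR,s["position"][2]-.008)).round(1).tolist())
cv2.imwrite("pics/w11v.png",im[0:384,60:460])
E
```

```text
t 26.05 TCP [496.2  88.  146.7] y 83.4 w 0.058
[[207.3, 104.3], [214.2, 255.2], [310.8, 254.9], [317.2, 103.9]]
[[190.3, 158.4], [185.2, 163.0], [332.4, 158.0], [337.5, 162.6], [202.2, 339.5], [198.7, 354.1], [321.5, 339.3], [325.1, 353.8]]
```

View pics/w11v.png

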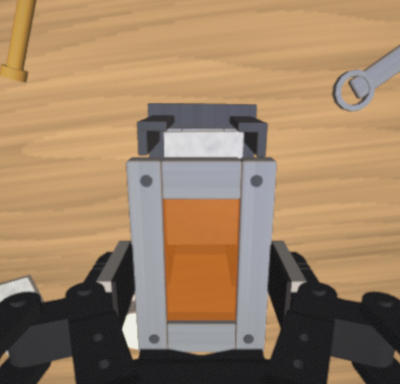

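The held frame, from (127,157) to (275,350), is square over the rack, and the sheet lies level between the posts. The plate corners match the model within a pixel. I'll lower it and then go to the next sheet at (617,−103).

Emit:
{"op": "jog_arm", "data": {"deltas": [0,0,0,0.3,1,-35,0.3,0,0,0,0.3,1,-60,0.3,0,0,0,0.3,1,-60,0.3,0,0,0,0.3,1,-80,0.3,0,0,0,0.3,1,-97,0.3,0,0,0,0.3,1,-108,0.3,0,0,0,0.3,1,-113,0.3,0,0,0,0.3,1,-113,0.3,0,0,0,0.3,1,-113,0.3,0,0,0,0.3,1,-113,0.9,0,0,0,0.3,1,-113,0.9,0,0,0,0.3,1,-113,0.9,0,0,0,0.3,1,-113,0.9,0,0,0,0.3,1,-80,1,0,0,0,0.3,1,-30,1,0,0,0,0.3,1,20,1,0,0,0,0.3,1,60,1,0,0,0,0.3,1,60,1,0,0,0,0.3,1,60,1]}}

```text
clock: 28.0
position: [0.4967, 0.0902, 0.2076]
ee_rot: [0.001, 0.057, 0.998, 0.0]
contact_force: [-2.0, 0.4, 0.2]
width: 0.0855
gripper_force: 0.0
```

```bash
python3 look.py w12
python3 - <<'E'
from h import *
im=cv2.imread("pics/w12.png"); c=np.load("w12c.npy",allow_pickle=True).item()
b,g,r=[im[...,i].astype(int) for i in range(3)]
m=((r-b>100)&(r>120)&(g<r*.62)).astype(np.uint8)
n,l,st,ce=cv2.connectedComponentsWithStats(m)
uv=w2p(c,[[.4965,.089,.034]])[0]; print(uv)
for i in range(1,n):
    if st[i,4]>150: print(st[i],ce[i],p2w(c,[ce[i]],.034))
E
```

```text
t 28.0 TCP [496.7  90.2 207.6] y 83.5 w 0.0855
[259.75618298 174.2395618 ]
[246 173  31  30 457] [258.91466083 192.54266958] [[0.51409556 0.08615344 0.034     ]]
[  0 282  22  31 493] [  8.38945233 297.47667343] [[ 0.59991339 -0.19462022  0.034     ]]
```

Emit:
{"op": "jog_arm", "data": {"deltas": [0,0,5,20,-40,0,1,0,0,10,50,-80,0,1,0,0,15,80,-120,0,1,0,0,17.7,110,-160,-20,1,0,0,17.7,120.5,-192,-50,1,0,0,17.7,120.5,-192,-90,1,0,0,17.7,120.5,-192,-100,1,0,0,17.7,120.5,-192,-100,1,0,0,17.7,120.5,-192,-100,1]}}

```text
clock: 28.95
position: [0.6171, -0.1011, 0.1072]
ee_rot: [0.0, -0.098, 0.995, 0.0]
contact_force: [0.5, -0.7, 0.8]
width: 0.0855
gripper_force: 0.0
```

```bash
python3 look.py w13 S,617.4,-103.1
```

```text
t 28.95 TCP [ 617.1 -101.1  107.2] y 101.25 w 0.0855
S,617.4,-103.1 [258. 197.] 10125 (array([ 617.3, -102.7,   11.1]), np.float64(0.992))
```

Emit:
{"op": "jog_arm", "data": {"deltas": [0,0,0,0.2,-1.6,-45,1,0,0,0,0.2,-1.6,-85,1,0,0,0,0.2,-1.6,-102.2,1,0,0,0,0.2,-1.6,-102.2,1,0,0,0,0.2,-1.6,-102.2,1,0,0,0,0.2,-1.6,-102.2,0.3,0,0,0,0.2,-1.6,-102.2,0.3,0,0,0,0.2,-1.6,-102.2,0.3,0,0,0,0.2,-1.6,-102.2,0.3,0,0,0,0.2,-1.6,-102.2,0.3,0,0,0,0.2,-1.6,-102.2,0.3], "grip_force": 30}}

```text
clock: 30.1
position: [0.6186, -0.1036, 0.007]
ee_rot: [0.002, -0.098, 0.995, -0.001]
contact_force: [0.0, 0.8, 5.1]
width: 0.0587
gripper_force: 31.5
```

Emit:
{"op": "jog_arm", "data": {"deltas": [0,0,0,0,0,15,0.3,0,0,0,0,0,50,0.3,0,0,0,0,0,100,0.3,0,0,0,0,0,140,0.3,0,0,-4,-20,35,140,0.3,0,0,-9,-45,70,140,0.3,0,0,-14,-70,110,140,0.3,0,0,-17.75,-95,150,140,0.3,0,0,-17.75,-115,180,140,0.3,0,0,-17.75,-120.5,191.9,140,0.3,0,0,-17.75,-120.5,191.9,140,0.3,0,0,-17.75,-120.5,191.9,140,0.3,0,0,-17.75,-120.5,191.9,140,0.3,0,0,-17.75,-120.5,191.9,140,0.3]}}

```text
clock: 31.5
position: [0.4976, 0.0874, 0.1445]
ee_rot: [0.0, 0.058, 0.998, -0.0]
contact_force: [-0.0, 1.0, -0.7]
width: 0.0585
gripper_force: 32.8
```

```bash
python3 look.py w14
python3 - <<'E'
from h import *
# sheet in hand: white blob in w14
im=cv2.imread("pics/w14.png"); c=np.load("w14c.npy",allow_pickle=True).item(); s=pose()[0]["position"]
uv=w2p(c,[[s[0],s[1],s[2]]])[0]
hsv=cv2.cvtColor(im,cv2.COLOR_BGR2HSV); m=((hsv[...,1]<40)&(hsv[...,2]>140)).astype(np.uint8)
n,l,st,ce=cv2.connectedComponentsWithStats(m)
print([ (st[i].tolist()) for i in range(1,n) if st[i,4]>1500])
q=w2p(c,corners(s[0],s[1],-6.5,SH,s[2]-.006)); print(q.min(0),q.max(0))
im=cv2.imread("pics/w12.png"); c=np.load("w12c.npy",allow_pickle=True).item()
print(w2p(c,corners(.4965,.089,-6.5,FR,.024))[1::2].round(0).tolist())
E
```

```text
t 31.5 TCP [497.6  87.4 144.5] y 83.36 w 0.0585
[[398, 23, 108, 86, 1792], [182, 158, 154, 191, 26373]]
[186.0344474  158.32546106] [336.18580706 350.5888219 ]
[[226.0, 124.0], [293.0, 124.0], [229.0, 220.0], [291.0, 220.0]]
```

Emit:
{"op": "jog_arm", "data": {"deltas": [0,0,0,0,1.6,-30,0.3,0,0,0,0,1.6,-50,0.3,0,0,0,0,1.6,-50,0.3,0,0,0,0,1.6,-70,0.3,0,0,0,0,1.6,-88,0.3,0,0,0,0,1.6,-98,0.3,0,0,0,0,1.6,-102,0.3,0,0,0,0,1.6,-102,0.3,0,0,0,0,1.6,-102,0.3,0,0,0,0,1.6,-102,0.9,0,0,0,0,1.6,-102,0.9,0,0,0,0,1.6,-102,0.9,0,0,0,0,1.6,-102,0.9,0,0,0,0,1.6,-70,1,0,0,0,0,1.6,-20,1,0,0,0,0,1.6,30,1,0,0,0,0,1.6,60,1,0,0,0,0,1.6,60,1,0,0,0,0,1.6,60,1]}}

```text
clock: 33.45
position: [0.4966, 0.0901, 0.205]
ee_rot: [0.001, 0.057, 0.998, 0.0]
contact_force: [-0.5, -0.3, -0.6]
width: 0.0853
gripper_force: 0.0
```

```bash
cat > rk.py <<'E'
import sys
from h import *
# white sheet on the stack in the rack: n z_top
n,z=sys.argv[1],float(sys.argv[2])
im=cv2.imread(f"pics/{n}.png"); c=np.load(f"{n}c.npy",allow_pickle=True).item()
hsv=cv2.cvtColor(im,cv2.COLOR_BGR2HSV); m=((hsv[...,1]<40)&(hsv[...,2]>130)).astype(np.uint8)
k,l,st,ce=cv2.connectedComponentsWithStats(m); uv=w2p(c,[[.4965,.089,z]])[0]
i=l[int(uv[1]),int(uv[0])]; print("model c",uv,"blob",i,st[i],ce[i])
q=w2p(c,corners(.4965,.089,-6.5,SH,z-.006))[1::2]; print("model bbox",q.min(0).round(1),q.max(0).round(1))
if i: print("centre",p2w(c,[ce[i]],z).round(4),p2w(c,[q.mean(0)],z).round(4))
E
python3 look.py w15; python3 rk.py w15 .040
```

```text
t 33.45 TCP [496.6  90.1 205. ] y 83.46 w 0.0853
model c [259.87931921 176.61300209] blob 2 [ 227  122   69  102 6773] [260.92470102 172.12387421]
model bbox [225.3 125.2] [294.1 223.9]
centre [[0.4925 0.0904 0.04  ]] [[0.4946 0.0892 0.04  ]]
```

Emit:
{"op": "jog_arm", "data": {"deltas": [0,0,4,20,-45,0,1,0,0,8,40,-90,0,1,0,0,9.9,60,-135,0,1,0,0,9.9,80,-180,0,1,0,0,9.9,100,-225,0,1,0,0,9.9,120,-270,-20,1,0,0,9.9,126.5,-309.6,-60,1,0,0,9.9,126.5,-309.6,-95,1,0,0,9.9,126.5,-309.6,-95,1,0,0,9.9,126.5,-309.6,-95,1,0,0,9.9,126.5,-309.6,-95,1]}}

```text
clock: 34.6
position: [0.6239, -0.2188, 0.111]
ee_rot: [0.001, -0.03, 1.0, -0.0]
contact_force: [0.7, -0.5, 0.9]
width: 0.085
gripper_force: 0.0
```

```bash
python3 look.py w16 F,624.1,-220.6
```

```text
t 34.6 TCP [ 623.9 -218.8  111. ] y 93.41 w 0.085
F,624.1,-220.6 [259. 197.] 10057 (array([ 624.5, -220.2,    3.2]), np.float64(0.984))
```

Emit:
{"op": "jog_arm", "data": {"deltas": [0,0,0,0.4,-1.5,-45,1,0,0,0,0.4,-1.5,-85,1,0,0,0,0.4,-1.5,-104,1,0,0,0,0.4,-1.5,-104,1,0,0,0,0.4,-1.5,-104,1,0,0,0,0.4,-1.5,-104,0.3,0,0,0,0.4,-1.5,-104,0.3,0,0,0,0.4,-1.5,-104,0.3,0,0,0,0.4,-1.5,-104,0.3,0,0,0,0.4,-1.5,-104,0.3,0,0,0,0.4,-1.5,-104,0.3], "grip_force": 50}}

```text
clock: 35.75
position: [0.6251, -0.2215, 0.0083]
ee_rot: [0.002, -0.029, 1.0, -0.001]
contact_force: [-0.2, 0.6, 5.6]
width: 0.0584
gripper_force: 54.2
```

Emit:
{"op": "jog_arm", "data": {"deltas": [0,0,0,0,0,15,0.3,0,0,0,0,0,50,0.3,0,0,0,0,0,100,0.3,0,0,0,0,0,145,0.3,0,0,-3,-20,45,145,0.3,0,0,-6,-40,90,145,0.3,0,0,-9.9,-60,135,145,0.3,0,0,-9.9,-80,180,145,0.3,0,0,-9.9,-100,225,145,0.3,0,0,-9.9,-118,270,145,0.3,0,0,-9.9,-126,300,145,0.3,0,0,-9.9,-128,309.5,145,0.3,0,0,-9.9,-128,309.5,145,0.3,0,0,-9.9,-128,309.5,145,0.3,0,0,-9.9,-128,309.5,145,0.3,0,0,-9.9,-128,309.5,145,0.3]}}

```text
clock: 37.35
position: [0.4961, 0.0873, 0.1505]
ee_rot: [0.0, 0.058, 0.998, -0.0]
contact_force: [0.4, 0.4, -1.5]
width: 0.0583
gripper_force: 54.1
```

```bash
cat > held.py <<'E'
import sys
from h import *
n,off=sys.argv[1],float(sys.argv[2]); d=FR if sys.argv[3]=="F" else SH
im=cv2.imread(f"pics/{n}.png"); c=np.load(f"{n}c.npy",allow_pickle=True).item(); s=pose()[0]["position"]
q=w2p(c,corners(s[0],s[1],-6.5,d,s[2]-off))[1::2]; print("model",q.min(0).round(1),q.max(0).round(1))
# far edge row and left/right columns from saturation along lines
sat=cv2.cvtColor(im,cv2.COLOR_BGR2HSV)[...,1].astype(int)
for row in(175,195,215): 
    a=np.where(sat[row,120:400]<75)[0]+120; m=w2p(c,corners(s[0],s[1],-6.5,d,s[2]-off))
    print(row,a.min(),a.max(),(a.min()+a.max())/2)
print("rack c",w2p(c,[[.4965,.089,.008]])[0].round(1))
E
python3 look.py w17; python3 held.py w17 .0085 F
```

```text
t 37.35 TCP [496.1  87.3 150.5] y 83.34 w 0.0583
model [185.3 161.9] [337. 353.]
175 186 336 261.0
195 188 334 261.0
215 189 333 261.0
rack c [263.3 183.3]
```

Emit:
{"op": "jog_arm", "data": {"deltas": [0,0,0,0.4,1.7,-30,0.3,0,0,0,0.4,1.7,-50,0.3,0,0,0,0.4,1.7,-50,0.3,0,0,0,0.4,1.7,-70,0.3,0,0,0,0.4,1.7,-88,0.3,0,0,0,0.4,1.7,-97,0.3,0,0,0,0.4,1.7,-100.7,0.3,0,0,0,0.4,1.7,-100.7,0.3,0,0,0,0.4,1.7,-100.7,0.3,0,0,0,0.4,1.7,-100.7,0.9,0,0,0,0.4,1.7,-100.7,0.9,0,0,0,0.4,1.7,-100.7,0.9,0,0,0,0.4,1.7,-100.7,0.9,0,0,0,0.4,1.7,-70,1,0,0,0,0.4,1.7,-20,1,0,0,0,0.4,1.7,30,1,0,0,0,0.4,1.7,60,1,0,0,0,0.4,1.7,60,1,0,0,0,0.4,1.7,60,1]}}

```text
clock: 39.3
position: [0.4959, 0.0902, 0.2111]
ee_rot: [0.001, 0.057, 0.998, 0.0]
contact_force: [-0.3, -0.4, -0.6]
width: 0.0856
gripper_force: 0.0
```

```bash
python3 look.py w18
```

```text
t 39.3 TCP [495.9  90.2 211.1] y 83.46 w 0.0856
```

Emit:
{"op": "jog_arm", "data": {"deltas": [0,0,0,0,-45,0,1,0,0,-2,0,-95,0,1,0,0,-4,-2.2,-145,0,1,0,0,-5.5,-2.2,-195,0,1,0,0,-5.5,-2.2,-245,0,1,0,0,-5.5,-2.2,-295,0,1,0,0,-5.5,-2.2,-345,0,1,0,0,-5.5,-2.2,-395,-20,1,0,0,-5.5,-2.2,-434,-60,1,0,0,-5.5,-2.2,-434,-95,1,0,0,-5.5,-2.2,-434,-95,1,0,0,-5.5,-2.2,-434,-95,1,0,0,-5.5,-2.2,-434,-95,1]}}

```text
clock: 40.65
position: [0.4945, -0.3433, 0.1168]
ee_rot: [0.001, 0.104, 0.995, -0.0]
contact_force: [0.2, 0.2, -0.0]
width: 0.0854
gripper_force: 0.0
```

```bash
python3 look.py w19 S,494.3,-344.8
```

```text
t 40.65 TCP [ 494.5 -343.3  116.8] y 78.01 w 0.0854
S,494.3,-344.8 [259. 194.] 9418 (array([ 494.6, -344.6,  -12.1]), np.float64(0.994))
```

Emit:
{"op": "jog_arm", "data": {"deltas": [0,0,0,0.1,-1.4,-45,1,0,0,0,0.1,-1.4,-90,1,0,0,0,0.1,-1.4,-111.8,1,0,0,0,0.1,-1.4,-111.8,1,0,0,0,0.1,-1.4,-111.8,1,0,0,0,0.1,-1.4,-111.8,0.3,0,0,0,0.1,-1.4,-111.8,0.3,0,0,0,0.1,-1.4,-111.8,0.3,0,0,0,0.1,-1.4,-111.8,0.3,0,0,0,0.1,-1.4,-111.8,0.3,0,0,0,0.1,-1.4,-111.8,0.3], "grip_force": 30}}

```text
clock: 41.8
position: [0.4953, -0.346, 0.0063]
ee_rot: [0.002, 0.105, 0.994, -0.001]
contact_force: [-0.1, 1.5, 5.7]
width: 0.0589
gripper_force: 33.7
```

Emit:
{"op": "jog_arm", "data": {"deltas": [0,0,0,0,0,15,0.3,0,0,0,0,0,50,0.3,0,0,0,0,0,100,0.3,0,0,0,0,0,145,0.3,0,0,3,0,45,145,0.3,0,0,5.5,2.2,90,145,0.3,0,0,5.5,2.2,140,145,0.3,0,0,5.5,2.2,190,145,0.3,0,0,5.5,2.2,240,145,0.3,0,0,5.5,2.2,290,145,0.3,0,0,5.5,2.2,340,145,0.3,0,0,5.5,2.2,385,145,0.3,0,0,5.5,2.2,420,145,0.3,0,0,5.5,2.2,434,145,0.3,0,0,5.5,2.2,434,145,0.3,0,0,5.5,2.2,434,145,0.3,0,0,5.5,2.2,434,145,0.3,0,0,5.5,2.2,434,145,0.3]}}

```text
clock: 43.6
position: [0.4962, 0.0874, 0.1488]
ee_rot: [0.0, 0.058, 0.998, -0.0]
contact_force: [-0.6, 0.4, 0.7]
width: 0.0587
gripper_force: 32.9
```

```bash
python3 look.py w20; python3 held.py w20 .0067 S
```

```text
t 43.6 TCP [496.2  87.4 148.8] y 83.33 w 0.0587
model [186.5 161.1] [335.9 350. ]
175 187 335 261.0
195 188 334 261.0
215 190 332 261.0
rack c [263.2 183.7]
```

Emit:
{"op": "jog_arm", "data": {"deltas": [0,0,0,0.6,1.7,-30,0.3,0,0,0,0.6,1.7,-45,0.3,0,0,0,0.6,1.7,-45,0.3,0,0,0,0.6,1.7,-65,0.3,0,0,0,0.6,1.7,-80,0.3,0,0,0,0.6,1.7,-87,0.3,0,0,0,0.6,1.7,-90.8,0.3,0,0,0,0.6,1.7,-90.8,0.3,0,0,0,0.6,1.7,-90.8,0.3,0,0,0,0.6,1.7,-90.8,0.9,0,0,0,0.6,1.7,-90.8,0.9,0,0,0,0.6,1.7,-90.8,0.9,0,0,0,0.6,1.7,-90.8,0.9,0,0,0,0.6,1.7,-60,1,0,0,0,0.6,1.7,-10,1,0,0,0,0.6,1.7,40,1,0,0,0,0.6,1.7,60,1,0,0,0,0.6,1.7,60,1,0,0,0,0.6,1.7,60,1]}}

```text
clock: 45.55
position: [0.4963, 0.0905, 0.2086]
ee_rot: [0.0, 0.057, 0.998, 0.0]
contact_force: [-0.1, 0.0, -0.2]
width: 0.0854
gripper_force: 0.0
```

```bash
python3 look.py w21; python3 rk.py w21 .056
```

```text
t 45.55 TCP [496.3  90.5 208.6] y 83.45 w 0.0854
model c [259.49133782 180.67361031] blob 9 [ 226  126   72  104 7144] [261.07264838 176.34336506]
model bbox [223.5 127.3] [295.2 229.6]
centre [[0.4928 0.0908 0.056 ]] [[0.4945 0.0892 0.056 ]]
```

Emit:
{"op": "jog_arm", "data": {"deltas": [0,0,4,15,-45,0,1,0,0,8,30,-90,0,1,0,0,12,45,-135,0,1,0,0,16,60,-180,0,1,0,0,20,75,-225,0,1,0,0,23.4,90,-270,0,1,0,0,23.4,105,-315,0,1,0,0,23.4,115,-360,0,1,0,0,23.4,124.5,-405,-20,1,0,0,23.4,124.5,-435.5,-60,1,0,0,23.4,124.5,-435.5,-95,1,0,0,23.4,124.5,-435.5,-95,1,0,0,23.4,124.5,-435.5,-95,1,0,0,23.4,124.5,-435.5,-95,1]}}

```text
clock: 47.0
position: [0.6222, -0.3447, 0.1153]
ee_rot: [0.001, -0.147, 0.989, -0.001]
contact_force: [0.9, 0.4, 0.3]
width: 0.0856
gripper_force: 0.0
```

```bash
python3 look.py w22 F,621.3,-346.4
```

```text
t 47.0 TCP [ 622.2 -344.7  115.3] y 106.91 w 0.0856
F,621.3,-346.4 [260. 194.] 9810 (array([ 621.1, -345.8,   16.9]), np.float64(0.988))
```

Emit:
{"op": "jog_arm", "data": {"deltas": [0,0,0,-1,-1.1,-45,1,0,0,0,-1,-1.1,-90,1,0,0,0,-1,-1.1,-108.3,1,0,0,0,-1,-1.1,-108.3,1,0,0,0,-1,-1.1,-108.3,1,0,0,0,-1,-1.1,-108.3,0.3,0,0,0,-1,-1.1,-108.3,0.3,0,0,0,-1,-1.1,-108.3,0.3,0,0,0,-1,-1.1,-108.3,0.3,0,0,0,-1,-1.1,-108.3,0.3,0,0,0,-1,-1.1,-108.3,0.3], "grip_force": 50}}

```text
clock: 48.15
position: [0.6217, -0.347, 0.0085]
ee_rot: [0.002, -0.147, 0.989, -0.002]
contact_force: [-0.2, 0.9, 6.9]
width: 0.0589
gripper_force: 54.5
```

Emit:
{"op": "jog_arm", "data": {"deltas": [0,0,0,0,0,15,0.3,0,0,0,0,0,50,0.3,0,0,0,0,0,100,0.3,0,0,0,0,0,145,0.3,0,0,-4,-14,45,145,0.3,0,0,-8,-28,90,145,0.3,0,0,-12,-42,135,145,0.3,0,0,-16,-56,180,145,0.3,0,0,-20,-70,225,145,0.3,0,0,-23.5,-84,270,145,0.3,0,0,-23.5,-98,315,145,0.3,0,0,-23.5,-110,360,145,0.3,0,0,-23.5,-120,400,145,0.3,0,0,-23.5,-124.8,427,145,0.3,0,0,-23.5,-124.8,435,145,0.3,0,0,-23.5,-124.8,435,145,0.3,0,0,-23.5,-124.8,435,145,0.3,0,0,-23.5,-124.8,435,145,0.3,0,0,-23.5,-124.8,435,145,0.3]}}

```text
clock: 50.05
position: [0.4957, 0.0878, 0.1504]
ee_rot: [-0.0, 0.059, 0.998, -0.0]
contact_force: [0.7, 0.7, -1.5]
width: 0.0585
gripper_force: 54.3
```

```bash
python3 look.py w23; python3 held.py w23 .0083 F
```

```text
t 50.05 TCP [495.7  87.8 150.4] y 83.25 w 0.0585
model [185.  162.2] [337.  353.7]
175 186 335 260.5
195 188 334 261.0
215 189 333 261.0
rack c [262.8 183.9]
```

Emit:
{"op": "jog_arm", "data": {"deltas": [0,0,0.2,0.6,1.3,-30,0.3,0,0,0.2,0.6,1.3,-45,0.3,0,0,0.2,0.6,1.3,-45,0.3,0,0,0.2,0.6,1.3,-62,0.3,0,0,0.2,0.6,1.3,-76,0.3,0,0,0.2,0.6,1.3,-82,0.3,0,0,0.2,0.6,1.3,-84.5,0.3,0,0,0.2,0.6,1.3,-84.5,0.3,0,0,0.2,0.6,1.3,-84.5,0.3,0,0,0.2,0.6,1.3,-84.5,0.9,0,0,0.2,0.6,1.3,-84.5,0.9,0,0,0.2,0.6,1.3,-84.5,0.9,0,0,0.2,0.6,1.3,-84.5,0.9,0,0,0.2,0.6,1.3,-50,1,0,0,0.2,0.6,1.3,0,1,0,0,0.2,0.6,1.3,50,1,0,0,0.2,0.6,1.3,80,1,0,0,0.2,0.6,1.3,80,1,0,0,0.2,0.6,1.3,80,1]}}

```text
clock: 52.0
position: [0.496, 0.0902, 0.2309]
ee_rot: [0.001, 0.056, 0.998, 0.0]
contact_force: [-0.2, 0.3, -0.8]
width: 0.0856
gripper_force: 0.0
```

```bash
python3 look.py w24
python3 - <<'E'
from h import *
im=cv2.imread("pics/w24.png"); c=np.load("w24c.npy",allow_pickle=True).item(); sc=imaging.get_image("scene"); cv2.imwrite("pics/s24.png",sc); cs=imaging.calibration("scene")
S=4;o=np.array([200,90]); C=cv2.resize(im[90:240,200:320],None,fx=S,fy=S,interpolation=cv2.INTER_CUBIC)
draw(C,box(c,[.4965,.089],-6.5,-46,46,-30,30,66),S,o)
u=w2p(cs,[[.4965,.089,.05]])[0].astype(int); D=sc[u[1]-45:u[1]+45,u[0]-24:u[0]+24]; cv2.imwrite("pics/c24.png",np.hstack([C,cv2.resize(D,(320,600),interpolation=cv2.INTER_CUBIC)]))
E
```

```text
t 52.0 TCP [496.   90.2 230.9] y 83.56 w 0.0856
```

View pics/c24.png

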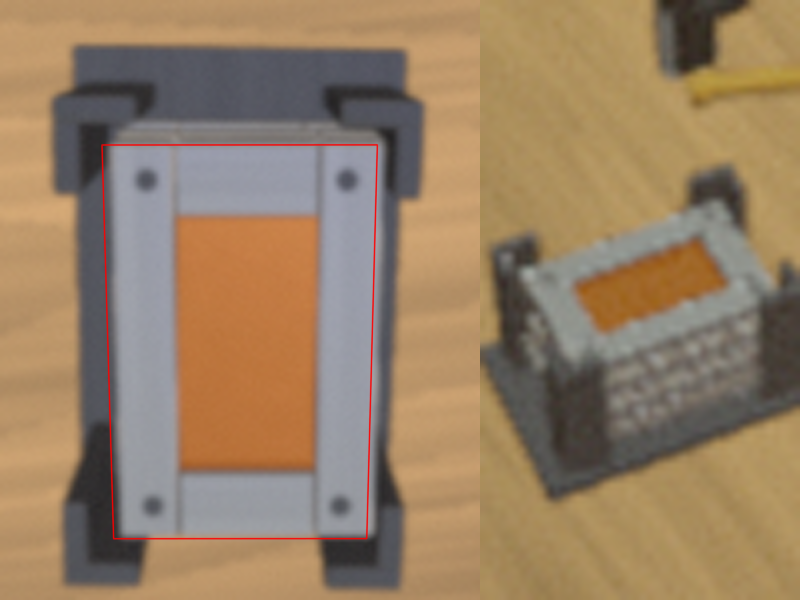

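The stack is flat between the posts: frame edges at (112,145) to (370,538), alternating white and steel layers on the right. The top frame is centred within about 1.5 mm. Next is the weight.

Emit:
{"op": "jog_arm", "data": {"deltas": [0,0,-3,10,20,40,0.5,0,0,-8,30,50,80,0.5,0,0,-14,50,90,100,0.5,0,0,-20,70,130,100,0.5,0,0,-26,85,170,100,0.5,0,0,-32,100,210,100,0.5,0,0,-33.3,112,240,100,0.5,0,0,-33.3,114.7,253.4,100,0.5,0,0,-33.3,114.7,253.4,100,0.5,0,0,-33.3,114.7,253.4,100,0.5,0,0,-33.3,114.7,253.4,100,0.5]}}

```text
clock: 53.2
position: [0.6102, 0.342, 0.3306]
ee_rot: [-0.0, 0.341, 0.94, -0.001]
contact_force: [-0.7, 0.2, -0.5]
width: 0.0427
gripper_force: 0.0
```

```bash
python3 look.py w25
python3 - <<'E'
from h import *
im=cv2.imread("pics/w25.png"); c=np.load("w25c.npy",allow_pickle=True).item()
# weight model at hang pose: origin under bar
p=[.6107,.3432]
for n,b in(("lug",box(c,p,-39.75,-10,10,-8,8,196)),("base",box(c,p,-39.75,-40,40,-29,29,94)),("tip",box(c,[.5631,.3829],-39.75,92,100,-7,7,168))): print(n,b.min(0).round(),b.max(0).round())
g=im.max(2).astype(int); lb=box(c,p,-39.75,-10,10,-8,8,196); u=lb.mean(0).round().astype(int)
print("lug row",u[1],g[u[1],u[0]-25:u[0]+26].tolist()); print("lug col",u[0],g[u[1]-30:u[1]+31,u[0]].tolist())
E
```

```text
t 53.2 TCP [610.2 342.  330.6] y 50.18 w 0.0427
lug [253. 173.] [273. 197.]
base [236. 125.] [289. 196.]
tip [255. 208.] [270. 216.]
lug row 185 [100, 97, 98, 99, 97, 98, 99, 100, 100, 100, 98, 98, 98, 98, 96, 93, 93, 96, 97, 96, 98, 98, 99, 97, 97, 100, 99, 97, 97, 100, 98, 99, 97, 94, 91, 92, 96, 97, 100, 99, 98, 97, 97, 98, 97, 97, 96, 97, 94, 121, 174]
lug col 263 [178, 178, 178, 180, 178, 179, 175, 156, 114, 69, 56, 58, 59, 58, 60, 79, 96, 101, 100, 104, 101, 100, 100, 102, 99, 99, 99, 99, 99, 97, 100, 98, 99, 98, 101, 100, 98, 99, 117, 146, 167, 175, 174, 175, 173, 174, 173, 174, 171, 162, 136, 105, 94, 101, 127, 158, 169, 169, 168, 167, 168]
```

Emit:
{"op": "jog_arm", "data": {"deltas": [0,0,0,-1,2.2,-40,0.4,0,0,0,-1,2.2,-85,0.4,0,0,0,-1,2.2,-120,0.4,0,0,0,-1,2.2,-138,0.4,0,0,0,-1,2.2,-147,0.4,0,0,0,-1,2.2,-147,0.4,0,0,0,-1,2.2,-147,0,0,0,0,-1,2.2,-147,0,0,0,0,-1,2.2,-147,0,0,0,0,-1,2.2,-147,0,0,0,0,-1,2.2,-147,0,0,0,0,-1,2.2,-147,0], "grip_force": 70}}

```text
clock: 54.45
position: [0.6107, 0.3459, 0.1855]
ee_rot: [0.002, 0.34, 0.94, 0.001]
contact_force: [0.1, -1.2, 6.6]
width: 0.0146
gripper_force: 71.3
```

Emit:
{"op": "jog_arm", "data": {"deltas": [0,0,0,0,0,8,0,0,0,0,0,0,18,0,0,0,0,0,0,26,0,0,0,0,0,0,29,0,0,0,0,0,0,29,0,0,0,0,0,0,29,0]}}

```text
clock: 55.05
position: [0.6094, 0.3457, 0.212]
ee_rot: [-0.0, 0.34, 0.94, -0.0]
contact_force: [-1.4, -0.6, -5.7]
width: 0.0147
gripper_force: 69.7
```

Emit:
{"op": "jog_arm", "data": {"deltas": [0,0,0,10,-8.3,0,0,0,0,0,25,-20.8,0,0,0,0,0,42,-35,0,0,0,0,0,60,-50,0,0,0,0,0,78,-65,0,0,0,0,0,90,-75,0,0,0,0,0,96,-79.9,0,0,0,0,0,96,-79.9,0,0,0,0,0,96,-79.9,20,0,0,0,0,96,-79.9,50,0,0,0,0,96,-79.9,75,0,0,0,0,96,-79.9,88,0,0,0,0,96,-79.9,88,0]}}

```text
clock: 56.35
position: [0.7058, 0.267, 0.3034]
ee_rot: [0.002, 0.339, 0.941, 0.002]
contact_force: [0.1, -0.7, -6.7]
width: 0.0142
gripper_force: 69.8
```

Emit:
{"op": "jog_arm", "data": {"deltas": [0,0,4,-20,-17,0,0,0,0,10,-50,-42,0,0,0,0,17,-85,-71,0,0,0,0,24,-120,-101,0,0,0,0,30,-155,-130,0,0,0,0,33.3,-185,-155,0,0,0,0,33.3,-203,-170,0,0,0,0,33.3,-209,-175.6,0,0,0,0,33.3,-209,-175.6,0,0,0,0,33.3,-209,-175.6,-20,0,0,0,33.3,-209,-175.6,-50,0,0,0,33.3,-209,-175.6,-70,0,0,0,33.3,-209,-175.6,-70,0,0,0,33.3,-209,-175.6,-70,0,0,0,33.3,-209,-175.6,-70,0]}}

```text
clock: 57.85
position: [0.4983, 0.0908, 0.2316]
ee_rot: [0.002, 0.056, 0.998, 0.0]
contact_force: [0.9, -0.6, -5.0]
width: 0.0146
gripper_force: 69.7
```

```bash
python3 look.py w26
python3 - <<'E'
from h import *
im=cv2.imread("pics/w26.png"); c=np.load("w26c.npy",allow_pickle=True).item(); s=pose()[0]; p=s["position"]; print(s["contact_force"],s["moment"])
zb=(p[2]-.1075)*1e3
b=box(c,p[:2],-6.5,-40,40,-29,29,zb+16); f=box(c,[.4965,.0902],-6.5,-46,46,-30,30,66)
print("base",b.round().tolist()); print("frame",f.round().tolist())
g=im.max(2).astype(int)
for row in (145,165,185): print(row,g[row,190:335:1][::2].tolist())
print("col",g[60:180,261][::2].tolist())
E
```

```text
t 57.85 TCP [498.3  90.8 231.6] y 83.58 w 0.0146
[ 0.40330682  0.21895102 -5.57361818] [-0.02420138 -0.00459063 -0.04288727]
base [[217.0, 144.0], [221.0, 253.0], [300.0, 253.0], [305.0, 144.0]]
frame [[226.0, 123.0], [229.0, 222.0], [292.0, 222.0], [295.0, 123.0]]
145 [218, 218, 218, 218, 218, 218, 217, 217, 217, 217, 217, 216, 218, 215, 139, 93, 96, 97, 100, 96, 97, 100, 99, 98, 99, 98, 98, 97, 98, 102, 101, 100, 101, 99, 99, 100, 100, 98, 100, 96, 98, 100, 97, 100, 104, 104, 102, 103, 103, 102, 101, 101, 102, 101, 103, 101, 109, 206, 226, 227, 227, 227, 227, 228, 227, 226, 227, 225, 225, 226, 225, 224, 223]
165 [208, 208, 207, 207, 209, 208, 209, 208, 207, 206, 207, 213, 215, 217, 170, 98, 104, 103, 106, 106, 107, 106, 108, 108, 109, 107, 108, 106, 107, 110, 110, 109, 108, 107, 108, 109, 109, 107, 107, 104, 106, 107, 105, 111, 116, 110, 110, 113, 114, 110, 109, 111, 109, 110, 110, 109, 119, 200, 209, 210, 212, 213, 214, 216, 218, 219, 219, 219, 219, 219, 219, 219, 219]
185 [200, 200, 200, 200, 199, 200, 200, 200, 200, 202, 204, 205, 204, 205, 167, 96, 104, 105, 106, 105, 105, 107, 107, 106, 107, 108, 105, 105, 107, 110, 110, 110, 107, 105, 107, 106, 108, 109, 108, 105, 105, 108, 108, 111, 109, 110, 108, 111, 110, 109, 109, 107, 108, 109, 110, 106, 153, 215, 220, 219, 222, 221, 223, 224, 225, 224, 225, 225, 225, 224, 224, 223, 223]
col [208, 206, 203, 220, 227, 226, 222, 222, 226, 224, 218, 215, 217, 216, 213, 207, 204, 215, 219, 202, 112, 116, 114, 114, 113, 114, 114, 114, 113, 134, 136, 150, 191, 196, 192, 194, 192, 190, 195, 194, 165, 65, 89, 108, 109, 108, 108, 110, 109, 109, 109, 108, 109, 109, 111, 109, 110, 107, 109, 108]
```

Emit:
{"op": "jog_arm", "data": {"deltas": [0,0,0,-0.8,-0.5,-15,0,0,0,0,-0.8,-0.5,-32,0,0,0,0,-0.8,-0.5,-32,0,0,0,0,-0.8,-0.5,-42,0,0,0,0,-0.8,-0.5,-50,0,0,0,0,-0.8,-0.5,-55,0,0,0,0,-0.8,-0.5,-58,0,0,0,0,-0.8,-0.5,-59,0,0,0,0,-0.8,-0.5,-59,0,0,0,0,-0.8,-0.5,-59,0]}}

```text
clock: 58.9
position: [0.496, 0.0897, 0.174]
ee_rot: [0.001, 0.056, 0.998, -0.0]
contact_force: [-4.1, -0.9, 8.1]
width: 0.0143
gripper_force: 71.9
```

Emit:
{"op": "jog_arm", "data": {"deltas": [0,0,0,0,0,0,0.4,0,0,0,0,0,0,0.4,0,0,0,0,0,0,0.4,0,0,0,0,0,0,0.4,0,0,0,0,0,15,0.4,0,0,0,0,0,45,0.4,0,0,0,0,0,90,0.4,0,0,0,0,0,126,0.4,0,0,0,0,0,126,0.4,0,0,0,0,0,126,0.4]}}

```text
clock: 59.9
position: [0.4962, 0.0898, 0.298]
ee_rot: [0.001, 0.056, 0.998, 0.0]
contact_force: [-0.1, -0.4, -1.4]
width: 0.0339
gripper_force: 0.0
```

```bash
python3 look.py w27
python3 - <<'E'
from h import *
im=cv2.imread("pics/w27.png"); c=np.load("w27c.npy",allow_pickle=True).item()
S=4;o=np.array([190,80]); C=cv2.resize(im[80:230,190:340],None,fx=S,fy=S,interpolation=cv2.INTER_CUBIC)
draw(C,box(c,[.4960,.0900],-6.5,-40,40,-29,29,82),S,o)
cv2.imwrite("pics/c27.png",C)
E
```

```text
t 59.9 TCP [496.2  89.8 298. ] y 83.55 w 0.0339
```

Emit:
{"op": "jog_arm", "data": {"deltas": [0,0,-4,20,33,0,0.5,0,0,-10,40,66,0,0.5,0,0,-16,60,99,0,0.5,0,0,-22,80,132,0,0.5,0,0,-28,100,165,0,0.5,0,0,-33.3,120,198,0,0.5,0,0,-33.3,137,225,0,0.5,0,0,-33.3,141,231.5,0,0.5,0,0,-33.3,141,231.5,0,0.5,0,0,-33.3,141,231.5,0,0.5,0,0,-33.3,141,231.5,0,0.5]}}

```text
clock: 61.05
position: [0.6362, 0.32, 0.2974]
ee_rot: [-0.0, 0.34, 0.94, -0.001]
contact_force: [-1.0, -0.4, -0.1]
width: 0.0428
gripper_force: 0.0
```

```bash
python3 look.py w28
python3 - <<'E'
from h import *
im=cv2.imread("pics/w28.png"); c=np.load("w28c.npy",allow_pickle=True).item(); h=[.5631,.3829]
b=box(c,h,-39.75,92,100,-7,7,168); print("tip model",b.round(1).tolist())
D=im.copy(); S=5; u=b.mean(0).astype(int); o=u-[45,60]
D=cv2.resize(im[o[1]:o[1]+90,o[0]:o[0]+90],None,fx=S,fy=S,interpolation=cv2.INTER_CUBIC); draw(D,b,S,o)
A=cv2.imread("pics/c27.png"); cv2.imwrite("pics/c28.png",np.hstack([cv2.resize(A,(350,350)),cv2.resize(D,(350,350))]))
E
```

```text
t 61.05 TCP [636.2 320.  297.4] y 50.19 w 0.0428
tip model [[254.7, 181.8], [254.8, 191.4], [272.1, 191.3], [272.2, 181.8]]
```

View pics/c28.png

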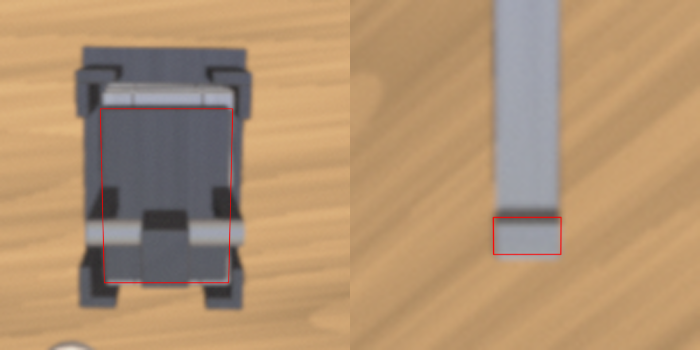

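Left: the weight is square on the top frame, inside the model outline from (100,108) to (232,282). Right: the hook tip coincides with the model at (527,236). I'll pinch it and fold the hook up.

Emit:
{"op": "jog_arm", "data": {"deltas": [0,0,0,0.8,1.2,-45,0.5,0,0,0,0.8,1.2,-90,0.5,0,0,0,0.8,1.2,-125,0.5,0,0,0,0.8,1.2,-140,0.5,0,0,0,0.8,1.2,-145,0.5,0,0,0,0.8,1.2,-145,0.5,0,0,0,0.8,1.2,-145,0,0,0,0,0.8,1.2,-145,0,0,0,0,0.8,1.2,-145,0,0,0,0,0.8,1.2,-145,0,0,0,0,0.8,1.2,-145,0,0,0,0,0.8,1.2,-145,0,0,0,0,0.8,1.2,-145,0], "grip_force": 25}}

```text
clock: 62.4
position: [0.6375, 0.3213, 0.1546]
ee_rot: [0.001, 0.34, 0.94, -0.001]
contact_force: [-2.7, -4.7, 6.0]
width: 0.0134
gripper_force: 27.3
```

Emit:
{"op": "jog_arm", "data": {"deltas": [0,0,0,-0.8,0.6,8.3,0,0,0,0,-2.1,1.7,16.6,0,0,0,0,-3.9,3.3,24.6,0,0,0,0,-6.3,5.2,32.4,0,0,0,0,-9.2,7.7,39.9,0,0,0,0,-12.6,10.5,47.1,0,0,0,0,-16.4,13.7,53.8,0,0,0,0,-20.7,17.3,60.1,0,0,0,0,-25.4,21.2,65.8,0,0,0,0,-30.5,25.4,71,0,0,0,0,-35.9,29.9,75.7,0,0,0,0,-41.5,34.6,79.6,0,0,0,0,-47.5,39.6,83,0,0,0,0,-53.5,44.6,85.6,0,0,0,0,-59.8,49.9,87.5,0,0,0,0,-66.2,55.2,88.8,0,0,0,0,-72.7,60.5,89.2,0,0,0,0,-79.1,65.9,89,0,0,0,0,-81.4,67.8,89,0,0,0,0,-81.4,67.8,89,0]}}

```text
clock: 64.4
position: [0.5545, 0.39, 0.2424]
ee_rot: [-0.001, 0.34, 0.941, -0.001]
contact_force: [-2.5, -5.5, -0.8]
width: 0.013
gripper_force: 24.5
```

Emit:
{"op": "jog_arm", "data": {"deltas": [0,0,0,-0.8,0.6,0,0,0,0,0,-0.8,0.6,0,0,0,0,0,-0.8,0.6,0,0]}}

```text
clock: 64.7
position: [0.5543, 0.3902, 0.2424]
ee_rot: [-0.0, 0.34, 0.94, -0.001]
contact_force: [-3.0, -5.5, -0.4]
width: 0.0132
gripper_force: 24.4
```

Emit:
{"op": "jog_arm", "data": {"deltas": [0,0,0,0,0,0,0.5,0,0,0,0,0,0,0.5,0,0,0,0,0,0,0.5,0,0,0,0,0,0,0.5,0,0,0,0,0,30,0.5,0,0,0,0,0,75,0.5,0,0,0,0,0,111,0.5,0,0,0,0,0,111,0.5,0,0,0,0,0,111,0.5]}}

```text
clock: 65.6
position: [0.5557, 0.3913, 0.3535]
ee_rot: [0.001, 0.34, 0.94, 0.001]
contact_force: [-0.2, 0.9, -0.9]
width: 0.0429
gripper_force: 0.0
```

```bash
python3 look.py w29
python3 - <<'E'
from h import *
im=cv2.imread("pics/w29.png"); c=np.load("w29c.npy",allow_pickle=True).item(); h=[.5631,.3829]
for a in(0,): print("tip model",box(c,h,-39.75,-18,4,-7,7,250).round(1).tolist(),"board front",box(c,h,-39.75,-26,-8,-60,60,215).round(1).tolist())
b=box(c,h,-39.75,-18,4,-7,7,250); x=int(b[:,0].mean())
hsv=cv2.cvtColor(im,cv2.COLOR_BGR2HSV)
for xx in(x-4,x,x+4): print(xx,"sat rows150-230",hsv[150:230,xx,1].tolist())
print("w1 col 265",cv2.cvtColor(cv2.imread("pics/w1r.png"),cv2.COLOR_BGR2HSV)[150:230,265,1].tolist())
E
```

```text
t 65.6 TCP [555.7 391.3 353.5] y 50.26 w 0.0429
tip model [[248.8, 187.3], [249.1, 215.7], [267.9, 215.7], [268.1, 187.2]] board front [[185.6, 166.7], [187.0, 187.8], [330.3, 187.6], [331.6, 166.5]]
254 sat rows150-230 [113, 114, 113, 115, 116, 116, 111, 114, 114, 114, 110, 112, 113, 111, 111, 113, 115, 111, 108, 99, 93, 90, 92, 94, 92, 94, 94, 96, 94, 96, 98, 96, 98, 95, 95, 96, 99, 99, 87, 47, 25, 21, 21, 21, 14, 3, 8, 12, 13, 12, 12, 10, 10, 10, 10, 12, 10, 10, 12, 12, 9, 6, 3, 3, 9, 10, 11, 10, 9, 11, 6, 15, 64, 103, 111, 112, 112, 114, 111, 112]
258 sat rows150-230 [114, 114, 113, 111, 112, 113, 113, 113, 118, 113, 112, 115, 113, 111, 113, 112, 115, 110, 106, 99, 93, 92, 94, 94, 96, 95, 94, 94, 96, 96, 97, 95, 95, 94, 93, 95, 97, 100, 89, 49, 23, 21, 21, 19, 12, 0, 8, 12, 13, 12, 13, 10, 11, 12, 12, 12, 12, 10, 10, 10, 9, 5, 0, 2, 11, 13, 11, 10, 11, 9, 6, 15, 63, 101, 109, 111, 111, 110, 112, 113]
262 sat rows150-230 [114, 112, 111, 116, 114, 112, 114, 115, 113, 110, 113, 115, 111, 111, 113, 111, 114, 113, 109, 101, 95, 94, 93, 95, 94, 93, 94, 94, 93, 93, 93, 93, 93, 93, 93, 94, 97, 100, 91, 46, 21, 21, 21, 23, 10, 2, 7, 12, 12, 12, 12, 12, 11, 11, 9, 10, 10, 9, 10, 10, 7, 6, 3, 5, 10, 14, 11, 11, 10, 12, 4, 14, 62, 101, 110, 110, 111, 111, 114, 111]
w1 col 265 [114, 112, 116, 115, 114, 111, 110, 115, 112, 114, 112, 111, 111, 113, 109, 102, 96, 92, 94, 93, 94, 95, 94, 95, 95, 94, 96, 95, 94, 95, 93, 92, 94, 98, 97, 60, 19, 17, 16, 8, 3, 12, 13, 13, 13, 12, 14, 13, 12, 10, 12, 12, 10, 12, 10, 9, 5, 3, 2, 10, 13, 11, 11, 11, 10, 9, 4, 47, 97, 111, 111, 111, 112, 112, 111, 111, 112, 111, 111, 112]
```

Emit:
{"op": "jog_arm", "data": {"deltas": [0,0,0,20,-18,0,0,0,0,0,34,-31,0,0,0,0,0,34,-31,-20,0,0,0,0,34,-31,-60,0,0,0,0,34,-31,-100,0,0,0,0,34,-31,-113,0,0,0,0,34,-31,-113,0,0,0,0,34,-31,-113,0,0,0,0,30,-27.7,-113,0,0,0,0,26,-24.3,-113,0,0,0,0,23,-21.8,-113,0,0,0,0,21,-20.2,-113,0,0,0,0,19.5,-18.9,-113,0,0,0,0,18.3,-17.7,-113,0,0,0,0,18.3,-17.7,-113,0]}}

```text
clock: 67.15
position: [0.5748, 0.3724, 0.2401]
ee_rot: [0.002, 0.34, 0.94, -0.0]
contact_force: [2.9, -2.9, 3.2]
width: -0.0
gripper_force: 2.3
```

Emit:
{"op": "jog_arm", "data": {"deltas": [0,0,0,-0.8,0.6,0,0,0,0,0,-1.6,1.3,0,0,0,0,0,-1.6,1.3,0,0]}}

```text
clock: 67.45
position: [0.5747, 0.3725, 0.2401]
ee_rot: [0.003, 0.34, 0.94, -0.0]
contact_force: [6.3, -6.2, 3.6]
width: -0.0002
gripper_force: 4.2
```

Emit:
{"op": "jog_arm", "data": {"deltas": [0,0,0,15,-12.5,0,0,0,0,0,30,-25,0,0,0,0,0,30,-25,40,0,0,0,0,30,-25,90,0,0,0,0,30,-25,130,0,0,0,0,-20,-60,130,0,0,0,0,-20,-60,130,0,0,0,0,-20,-60,130,0,0,0,0,-20,-60,130,0,0,0,0,-20,-60,130,0]}}

```text
clock: 68.45
position: [0.553, 0.3148, 0.3685]
ee_rot: [-0.0, 0.34, 0.94, -0.0]
contact_force: [0.2, -0.0, -1.0]
width: 0.0
gripper_force: 0.0
```

Run:
```python
from h import *
c=imaging.calibration("top"); im=imaging.get_image("top"); a=cv2.imread("pics/top0.png")
h=np.array([.5631,.3829])
# socket and lug check against the start picture
u=w2p(c,[[.607,.022,.04]])[0].astype(int); f=lambda I:I[u[1]-14:u[1]+14,u[0]-14:u[0]+14].astype(int)
print("socket diff",abs(f(im)-f(a)).mean().round(1))
u=w2p(c,[[.496,.09,.184]])[0].astype(int); print("lug patch",im[u[1]-2:u[1]+3,u[0]-2:u[0]+3].mean((0,1)).round())
print(manip.get_state()["clock"], manip.get_state()["contact_force"].round(1))
manip.sign_off()
```

```text
socket diff 2.4
lug patch [60. 54. 52.]
68.5 [1.1 0.3 0.4]
the job is handed in; nothing more can be done
```

I handed the job in at 68.5 s: all three frames are stacked on frame0, each with one white sheet under it, the weight stands square on the top frame, the hook is folded against its stop, and the socket is undisturbed.

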